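# Set the cocktail dispenser to test-tube shots

### The arm

A 7-joint arm with a two-finger parallel gripper is mounted at the origin on the work surface. World frame = base frame: x ahead of the robot, y to its left, z up, the work surface at z = 0. Lengths are in m, angles in rad, forces in N, time in s.
With the tool pointing down it reaches from about 0.4 to 0.85 m from the base axis. Payload 4.5 kg.
Tool frame: the origin (TCP) lies midway between the tips of the shut fingers; the grasp point (between the pads) lies 19 mm behind it; z points along the fingers, y is the direction in which the jaws open and shut (so a half turn about z gives the same grasp; the last joint's range is limited). The gripper opens to 88 mm and grips with 3 to 60 N. Pads are 18 mm wide; open, the fingers measure 123 mm over their backs; the gripper's body (75 mm by 187 mm) begins 45 mm behind the grasp point.
Start: joints at [-1.214, 0.689, -0.195, 1.565, 0.157, 0.902, -0.215], TCP at [0.198, 0.593, 0.239] pointing down, gripper open.
Joint ranges: [-3.01, 3.01], [-0.46, 2.08], [-1.47, 1.51], [0.13, 2.56], [-1, 4.14], [0.04, 2.09], [-2.66, 2.66]. Speed limits (rad/s): [2.57, 2.57, 3.14, 3.14, 3.14, 3.14, 3.14].

### API

Orientations are given as a unit quaternion [x, y, z, w].
In Python, from plant import r gives the robot as it stands. The module is installed in compiled form; this text tells all that it offers.
- The arm moves only by the shell command python3 -m jog 'ROWS' [FORCE]. ROWS is JSON, a list of rows, each an object with "translation": the shift along the tool's x, y, z in units of 40 mm (1.0 is 40 mm), a list of three; "twist": the turn about the tool's z in units of 6 degrees (1.0 is 6 degrees); "claw": the opening in per cent of the stroke, from 0 (shut) to 100 (fully open). A call has 1 to 20 rows; each row shifts and turns the commanded pose from where the row before left it, along the tool's axes as they then stand; what a row does not reach is not made up. A row lasts 1/12 s, in which the tool goes at most 41.7 mm and 7.16 degrees, less where a joint would pass 70% of its speed; a pose out of reach is approached as far as the arm can. A call is refused whole if a number of a shift passes 1 or a number of a turn 1, either way. A call with a gripper value outside its range is refused whole. The fingers move at their own pace and stop on an object; FORCE is the grip in N (left out, the last holds). Time passes only in rows, so rows that do not move let the fingers close. It gives the time, the measured TCP pose, the force and the opening at its end, in the units of the state.
- r.get_state(): the state, without advancing time (a new reading comes with each control period).
- r.snapshot(name): name is "side" or "top" or "wrist"; returns a dict with "img" (384x512x3 uint8, red, green, blue), "fx", "fy", "cx", "cy" (pixels), "origin" and "rotation" of the camera in the world; the wrist camera has in their place "T_tool_cam" (4x4, takes a point from camera to tool coordinates, whose origin is the TCP and whose axes are the flange's). Camera axes: x right, y up, looking along -z (the intrinsics and any distortion apply to the point x, -y, -z); pixel columns grow to the right and rows downward; lengths in m; the calibration is good to about 2 mm. A picture is of the moment at which its call begins: read the wrist's pose just before it. There is no depth.
- r.finish_job(): hands the job in, once; it reports no verdict.
Trained networks look in the newest picture that a camera, given by its name, has taken for a name from the list of things; names that differ only in an ending like _2 or _b are one class to them, and where a whole thing is asked for, a point or a joint stands for the part that bears it (a point fixed in the world has none). Each returns a list of dicts, best first, with "confidence" (0 to 1); they miss things now and then, are a little off and sometimes report something else, mostly with a low value. They report only what shows in the picture. A call takes as long as a camera call.
- r.spot_in(label, camera): "rect" ([left, top, right, bottom] in pixels, round what is visible of it).
- r.spot_point(label, camera): "location" ([row, column] in pixels: a listed point, or the origin of a listed thing).
The state is a dict: "clock": time; "q": joint angles; "qd": joint speeds; "joint_torque": joint torques, N m; "tool_pos": TCP position; "eef_rot": TCP orientation; "contact_force": force on the tool from outside, world axes, zero at the start; "moment": the same for the moment, N m; "opening": opening from 0.0 (shut) to 1.0 (fully open).
Only numpy, scipy, OpenCV 4.12 (cv2) and the standard library are available. Lean on these libraries where they do the work, as an engineer would, in place of code of your own. Each camera call takes 0.05 s, during which the arm holds its last target. There are 200 camera calls.

### The job

Set the bar's dispenser up for test-tube shots. First, while the orange key is still latched down, tighten the winged lock nut clockwise until it is tight, without letting the trim screw that it sits on turn; then press the green key until it latches, so that the orange key pops up. Do not press the white or blue key, and do not shift or tip the bottle, tube rack, mug or glass standing around the machine.

Things in the scene. Friction and masses are not known exactly. Their poses are not given: they have to be found in the camera images.
- console: steel drinks dispenser fixed on the bar, 170 (x) x 300 (y) x 120 mm high; origin at the centre of its underside, z up. It faces its users: its front, the -x side, looks roughly away from the robot (yaw varies). The panel slopes up towards the rear (+x) at 28 deg, from x -85, z 45 to x +56, z 120 mm; its outward normal leans 28 deg to the front. Four keys in a row along y, any colour order; a winged nut near y = -105 mm.
- guard_edge (a point): middle of the lower front edge (steel) of the fixed clear splash guard over the keys, axes as console: a level plate 4 mm thick, 182 mm along y, from here to the rear, its underside 65 mm above the key tops. It overhangs the key centres by 8 mm, so fingers coming straight down hit it: press with the wrist leaning 20 to 45 deg out to the console's front (28 deg is square to the panel).
- key_green (a joint): travel of the green key in m, along the panel normal: 0 up, about 0.007 latched, 0.0092 at its stop. Spring: 2 N at first, about 6 N at most; press beyond 0.008 and let go, and it stays latched. One latch bar links the four keys: pressing any key frees the latched one, which pops up. Let go too early, a key springs back.
- key_orange (a joint): travel of the orange key in m, as for the green key; latched down (about 0.007) at the start
- key_white (a joint): travel of the white key in m, as for the green key; up at the start, to stay up
- key_blue (a joint): travel of the blue key in m, as for the green key; up at the start, to stay up
- lock_nut (a joint): angle in rad of the winged lock nut on its screw: negative is loose (-1.3 to -0.8 at the start), 0 is tight, a firm stop. It grows as the nut is turned clockwise, seen looking at the panel. It turns with 0.06 N m, stays where it is left and does not shift along its axis; one grasp is enough.
- pointer_tip (a point): tip of the thin red pointer fixed to the trim screw, 22 mm from the screw's axis, lying just above the panel under the nut. The screw (steel, 9 mm thick, end 42 mm out from the panel) runs through the nut and is held by stiff threads: it turns only if the nut is forced on with more than 0.6 N m once tight, or if it is gripped itself. Its setting differs each time and must stay.
- bottle: amber bottle, 70 mm diameter, 250 mm tall, upright, loose; origin at the centre of its underside. Bystander.
- tube_rack: clear acrylic rack with ten test tubes of orange drink, 130 (its x) x 75 x 134 mm tall, loose; origin at the centre of its underside. Bystander.
- copper_mug: copper mug, 80 mm diameter, 85 mm tall, handle to its +y side reaching about 65 mm from its axis, loose; origin at the centre of its underside. Bystander.
- rocks_glass: low glass, 76 mm diameter, 80 mm tall, loose; origin at the centre of its underside. Bystander.
- nut_wings (a point): centre of the lock nut's wings, on the nut's axis, 21 mm out from the panel. z points out of the panel along the nut's axis, x along the wings. The wings form a brass bar 42 mm long (x), 10 mm thick (y), from 9 to 33 mm out from the panel, on a round foot of 28 mm diameter, 9 mm high; grip it across the 10 mm thickness. The screw's end stands 42 mm out from the panel.
- key_green_top (a point): centre of the top face of the green key's cap, moving with the key; z points out of the panel (opposite to the press), y along the key row. The cap is 30 mm wide (y, along the row) and 26 mm deep (x), next key 40 mm away; its top stands 14 mm out from the panel when up, 7 mm when latched.
- key_orange_top (a point): centre of the top face of the orange key's cap, moving with the key; z points out of the panel (opposite to the press), y along the key row. The cap is 30 mm wide (y, along the row) and 26 mm deep (x), next key 40 mm away; its top stands 14 mm out from the panel when up, 7 mm when latched.
- key_white_top (a point): centre of the top face of the white key's cap, moving with the key; z points out of the panel (opposite to the press), y along the key row. The cap is 30 mm wide (y, along the row) and 26 mm deep (x), next key 40 mm away; its top stands 14 mm out from the panel when up, 7 mm when latched.
- key_blue_top (a point): centre of the top face of the blue key's cap, moving with the key; z points out of the panel (opposite to the press), y along the key row. The cap is 30 mm wide (y, along the row) and 26 mm deep (x), next key 40 mm away; its top stands 14 mm out from the panel when up, 7 mm when latched.

How it is judged:
By the outcome, as a careful person would: the job done as asked, in the order asked, and still so for the second after the job is handed in, with the robot touching nothing.
It also fails if it takes over 51 s, if anything falls off the work surface, if the arm or the gripper's body presses on something with over 40 N, if the wrist force passes 120 N, or if a joint passes its speed limit or range.

## Working session

There is one attempt and no reset: what is moved stays moved. The work goes in short steps, Python scripts to look and compute and a shell command to move; the robot and the scene stay as the last step left them, time stands still between calls to the robot, and variables do not carry over. Pictures are saved under pics/ and viewed, about 8 in all and at most 12, crops included, and the job is handed in when it is done.

```bash
mkdir -p pics; cat > h.py <<'E'
import numpy as np, cv2
from scipy.spatial.transform import Rotation as R
from plant import r
def cam(n):
    s=r.get_state(); d=r.snapshot(n)
    if n=="wrist":
        T=np.eye(4);T[:3,:3]=R.from_quat(s["eef_rot"]).as_matrix();T[:3,3]=s["tool_pos"]
        T=T@np.array(d["T_tool_cam"]); d["origin"],d["rotation"]=T[:3,3],T[:3,:3]
    d["origin"]=np.array(d["origin"]);d["rotation"]=np.array(d["rotation"])
    return d
def ray(d,rc):
    v=np.array([(rc[1]-d["cx"])/d["fx"],-(rc[0]-d["cy"])/d["fy"],-1.])
    v=d["rotation"]@v; return d["origin"],v/np.linalg.norm(v)
def proj(d,p):
    c=d["rotation"].T@(np.array(p)-d["origin"]); return np.array([d["cy"]-d["fy"]*c[1]/-c[2], d["cx"]+d["fx"]*c[0]/-c[2]])
def tri(rays):
    A=np.zeros((3,3));b=np.zeros(3)
    for o,v in rays:
        M=np.eye(3)-np.outer(v,v);A+=M;b+=M@o
    p=np.linalg.solve(A,b); return p,[float(np.linalg.norm(np.cross(v,p-o))) for o,v in rays]
PTS=["console","guard_edge","pointer_tip","nut_wings","key_green_top","key_orange_top","key_white_top","key_blue_top","bottle","tube_rack","copper_mug","rocks_glass"]
def save(d,n): cv2.imwrite("pics/"+n,cv2.cvtColor(np.array(d["img"]),cv2.COLOR_RGB2BGR))
E
python3 - <<'E'
from h import *
np.set_printoptions(precision=4,suppress=True)
s=r.get_state(); print(s)
D={}
P={}
for n in("side","top"):
    d=D[n]=cam(n); save(d,n+"0.png"); print(n,{k:v for k,v in d.items() if k!="img"})
    for l in PTS:
        a=r.spot_point(l,n)
        P[n,l]=a
        print(l,[(np.round(x["location"],1).tolist(),round(x["confidence"],2)) for x in a[:2]])
for l in PTS:
    if P["side",l] and P["top",l]:
        p,e=tri([ray(D[n],P[n,l][0]["location"]) for n in D]); print(l,p,np.round(e,4))
a=np.hstack([D[n]["img"] for n in D]); 
print(r.get_state()["clock"])
E
```

```text
{'clock': 0.0, 'q': array([-1.2142,  0.69  , -0.1945,  1.5663,  0.1573,  0.9025, -0.2151]), 'qd': array([-0.0006,  0.0004,  0.0005, -0.0023, -0.0024, -0.0011,  0.0006]), 'joint_torque': array([ -0.0002, -52.7555,  -1.2674, -15.3427,  -0.0527,   0.0065,
         0.0002]), 'tool_pos': array([0.1981, 0.5921, 0.2379]), 'eef_rot': array([ 0.1606,  0.987 , -0.0009, -0.0001]), 'contact_force': array([-0.0086, -0.2187,  0.6324]), 'moment': array([0.0105, 0.0007, 0.0167]), 'opening': 0.9984763154942786}
side {'fx': 359.06803543637346, 'fy': 359.06803543637346, 'cx': 254.29021576718475, 'cy': 193.0178461115392, 'origin': array([ 0.5528, -0.7776,  0.5907]), 'rotation': array([ 0.4871, -0.0079, -0.0259,  0.8729])}
console [([241.1, 229.4], 0.88)]
guard_edge [([204.1, 246.6], 0.73), ([188.7, 256.2], 0.2)]
pointer_tip [([194.2, 243.4], 0.42)]
nut_wings [([187.6, 257.1], 0.63)]
key_green_top [([245.2, 238.0], 0.49)]
key_orange_top [([227.0, 243.7], 0.59)]
key_white_top [([229.5, 243.0], 0.49)]
key_blue_top [([214.2, 250.3], 0.47)]
bottle [([187.5, 257.5], 0.71)]
tube_rack [([314.1, 187.4], 0.73)]
c
[... 360 characters left out ...]
0.5], 0.86)]
pointer_tip [([205.3, 243.9], 0.49), ([193.1, 197.1], 0.38)]
nut_wings [([196.7, 249.1], 0.6), ([179.9, 337.6], 0.31)]
key_green_top []
key_orange_top []
key_white_top []
key_blue_top []
bottle [([195.0, 200.6], 0.89), ([195.1, 249.1], 0.56)]
tube_rack [([259.3, 354.6], 0.61)]
copper_mug [([163.8, 264.9], 0.66)]
rocks_glass [([182.7, 336.4], 0.6)]Traceback (most recent call last):
  File "<stdin>", line 14, in <module>
  File "h.py", line 13, in ray
    v=d["rotation"]@v; return d["origin"],v/np.linalg.norm(v)
      ~~~~~~~~~~~~~^~
ValueError: matmul: Input operand 1 has a mismatch in its core dimension 0, with gufunc signature (n?,k),(k,m?)->(n?,m?) (size 3 is different from 4)
```

```bash
python3 -m jog --help 2>&1 | head -20
```

```text
invalid input: not JSON, or not a number
```

```bash
sed -i 's/d\["rotation"\]=np.array(d\["rotation"\])/d["rotation"]=np.array(d["rotation"]);d["rotation"]=d["rotation"] if d["rotation"].ndim==2 else R.from_quat(d["rotation"]).as_matrix()/' h.py
python3 - <<'E'
from h import *
np.set_printoptions(precision=4,suppress=True)
D={}
P={}
for n in("side","top"):
    d=D[n]=cam(n)
    for l in PTS: P[n,l]=r.spot_point(l,n)
for l in PTS:
    if P["side",l] and P["top",l]:
        p,e=tri([ray(D[n],P[n,l][0]["location"]) for n in D]); print(l,p,np.round(e,4))
    else: print(l,[(n,P[n,l][:1]) for n in D])
def crop(n,a,b,c,e): return cv2.resize(D[n]["img"][a:b,c:e],None,fx=2.6,fy=2.6,interpolation=2)
x=dict(img=cv2.resize(D["side"]["img"][100:350,120:370],(560,560),interpolation=cv2.INTER_CUBIC)); save(x,"s1.png")
x=dict(img=cv2.resize(D["top"]["img"],(768,576),interpolation=cv2.INTER_CUBIC)); save(x,"t1.png")
print(r.get_state()["clock"])
E
```

```text
console [ 0.5293 -0.0429 -0.0074] [0.009 0.009]
guard_edge [ 0.5713 -0.1055  0.1454] [0.0014 0.0014]
pointer_tip [0.5625 0.0523 0.0797] [0.0041 0.0041]
nut_wings [0.5894 0.0483 0.0933] [0.0034 0.0034]
key_green_top [('side', [{'location': [214.3, 250.0], 'confidence': 0.49}]), ('top', [])]
key_orange_top [('side', [{'location': [222.2, 244.9], 'confidence': 0.58}]), ('top', [])]
key_white_top [('side', [{'location': [231.6, 241.6], 'confidence': 0.5}]), ('top', [])]
key_blue_top [('side', [{'location': [215.9, 248.5], 'confidence': 0.4}]), ('top', [])]
bottle [0.6023 0.2032 0.0113] [0. 0.]
tube_rack [ 0.4306 -0.2796  0.0009] [0.0025 0.0025]
copper_mug [ 0.7098  0.0051 -0.0008] [0.0033 0.0033]
rocks_glass [ 0.6608 -0.2255  0.0111] [0.0017 0.0017]
2.6
```

View pics/s1.png

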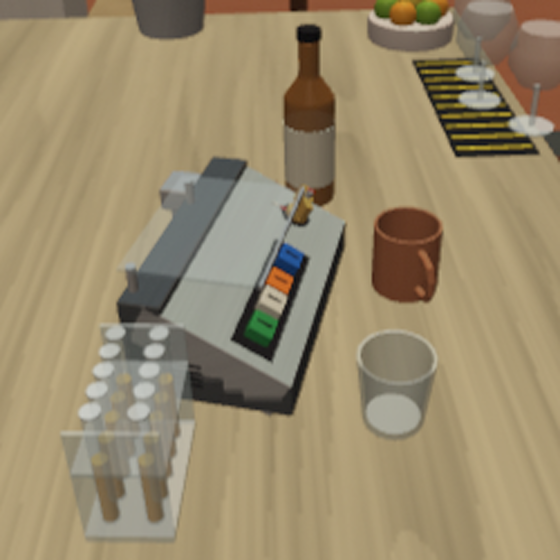

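View pics/t1.png

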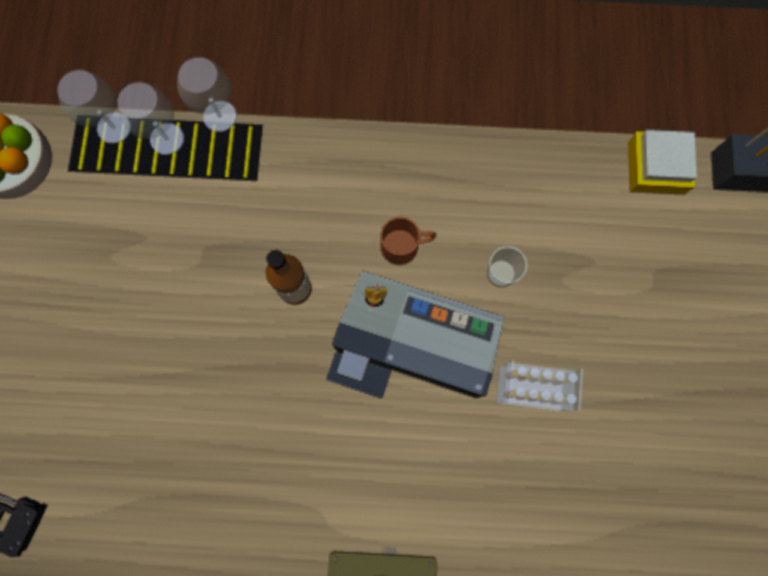

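The side view shows the console with the keys in the order blue (288,258), orange (280,280), white (272,301), green (263,327). The nut is at (300,205), next to the bottle, and the mug and glass stand in front of the console. The top view agrees.

The moves only turn the tool about its own z, so the lean is the open question. I'll go to the inner reach limit in free space and see how the arm behaves there.

```bash
python3 -m jog '[{"translation":[0,-1,0],"twist":0,"claw":100},{"translation":[0,-1,0],"twist":0,"claw":100},{"translation":[0,-1,0],"twist":0,"claw":100},{"translation":[0,-1,0],"twist":0,"claw":100},{"translation":[0,-1,0],"twist":0,"claw":100},{"translation":[0,-1,0],"twist":0,"claw":100},{"translation":[0,-1,0],"twist":0,"claw":100},{"translation":[0,-1,0],"twist":0,"claw":100}]'
python3 -c "
from h import *
s=r.get_state();print(s['q'],R.from_quat(s['eef_rot']).as_matrix().round(3),s['clock'])"
```

```text
clock: 3.27
tool_pos: [0.0963, 0.2877, 0.239]
eef_rot: [0.161, 0.987, 0.001, 0.0]
contact_force: [0.0, -0.4, -0.5]
opening: 1.001
[-1.24289767  0.30747167 -0.21269168  2.44220372  0.16414054  0.40209914
 -0.34925969] [[-0.948  0.317  0.   ]
 [ 0.317  0.948  0.001]
 [ 0.     0.001 -1.   ]] 3.2667
```

```bash
python3 -m jog '[{"translation":[0,-0.7,0],"twist":0,"claw":100},{"translation":[0,-0.7,0],"twist":0,"claw":100},{"translation":[0,-0.7,0],"twist":0,"claw":100},{"translation":[0,-0.7,0],"twist":0,"claw":100}]'
python3 -c "
from h import *
s=r.get_state();print(s['q'],R.from_quat(s['eef_rot']).as_matrix().round(3),s['clock'])"
```

```text
clock: 3.6
tool_pos: [0.0694, 0.2187, 0.2361]
eef_rot: [0.156, 0.987, -0.035, -0.004]
contact_force: [-0.1, 1.1, -1.6]
opening: 0.996
[-0.88283559  0.31487612 -0.76981028  2.55481042  0.44488291  0.4649536
 -0.78653606] [[-0.951  0.307 -0.019]
 [ 0.308  0.949 -0.068]
 [-0.003 -0.07  -0.998]] 3.6
```

```bash
python3 -m jog '[{"translation":[0,-0.7,0],"twist":0,"claw":100},{"translation":[0,-0.7,0],"twist":0,"claw":100},{"translation":[0,-0.7,0],"twist":0,"claw":100},{"translation":[0,-0.7,0],"twist":0,"claw":100},{"translation":[0,0,0],"twist":0,"claw":100}]'
python3 -c "
from h import *
s=r.get_state();print(s['q'],R.from_quat(s['eef_rot']).as_matrix().round(3),s['clock'])"
python3 -m jog '[{"translation":[0,0.7,0],"twist":0,"claw":100},{"translation":[0,0.7,0],"twist":0,"claw":100},{"translation":[0,0.7,0],"twist":0,"claw":100},{"translation":[0,0.7,0],"twist":0,"claw":100},{"translation":[0,0,0],"twist":0,"claw":100}]'
python3 -c "
from h import *
s=r.get_state();print(s['q'],R.from_quat(s['eef_rot']).as_matrix().round(3),s['clock'])"
```

```text
clock: 4.02
tool_pos: [0.0524, 0.1687, 0.2579]
eef_rot: [0.159, 0.984, -0.077, -0.008]
contact_force: [0.7, 1.4, -0.5]
opening: 1.001
[-0.45089209  0.41605192 -1.46841007  2.55989493  0.49262583  0.73354158
 -1.08798853] [[-0.949  0.312 -0.041]
 [ 0.315  0.937 -0.149]
 [-0.009 -0.154 -0.988]] 4.0167
clock: 4.43
tool_pos: [0.0817, 0.2828, 0.2411]
eef_rot: [0.152, 0.986, -0.072, -0.012]
contact_force: [-0.6, 0.7, 0.2]
opening: 1.002
[-0.60507676  0.59353874 -1.27759827  2.32183511  0.64723901  0.87780964
 -1.08071403] [[-0.954  0.298 -0.045]
 [ 0.301  0.944 -0.138]
 [ 0.001 -0.145 -0.989]] 4.4333
```

The lean accumulates at the inner limit and stays when I move back out, so I can build the lean I need there. The fingers must point back along the console's rear direction, about azimuth 163°. I'll move round to the console's azimuth near the base and build it there.

```bash
cat > st.py <<'E'
from h import *
np.set_printoptions(precision=3,suppress=True)
s=r.get_state();print(s['q'],'\n',R.from_quat(s['eef_rot']).as_matrix(),s['tool_pos'],round(s['clock'],2))
E
python3 -m jog '[{"translation":[-0.82,-0.17,-0.1],"twist":0,"claw":100},{"translation":[-0.82,-0.17,-0.1],"twist":0,"claw":100},{"translation":[-0.82,-0.17,-0.1],"twist":0,"claw":100},{"translation":[-0.82,-0.17,-0.1],"twist":0,"claw":100},{"translation":[-0.68,-0.7,0.1],"twist":0,"claw":100},{"translation":[-0.68,-0.7,0.1],"twist":0,"claw":100},{"translation":[-0.68,-0.7,0.1],"twist":0,"claw":100},{"translation":[-0.68,-0.7,0.1],"twist":0,"claw":100}]'; python3 st.py
python3 -m jog '[{"translation":[-0.26,-0.8,0.12],"twist":0,"claw":100},{"translation":[-0.26,-0.8,0.12],"twist":0,"claw":100},{"translation":[-0.26,-0.8,0.12],"twist":0,"claw":100},{"translation":[-0.26,-0.8,0.12],"twist":0,"claw":100},{"translation":[-0.26,-0.8,0.12],"twist":0,"claw":100}]'; python3 st.py
```

```text
clock: 5.1
tool_pos: [0.2703, 0.0726, 0.2634]
eef_rot: [0.15, 0.986, -0.074, -0.009]
contact_force: [1.6, 0.4, 0.1]
opening: 1.001
[ 0.38   0.543 -1.417  2.366  0.707  0.986 -0.273] 
 [[-0.955  0.294 -0.039]
 [ 0.297  0.944 -0.143]
 [-0.005 -0.148 -0.989]] [0.27  0.073 0.263] 5.1
clock: 5.52
tool_pos: [0.2711, -0.0974, 0.2639]
eef_rot: [0.15, 0.986, -0.075, -0.008]
contact_force: [1.5, -0.8, -0.1]
opening: 0.999
[ 0.972  0.511 -1.433  2.409  0.793  0.949  0.23 ] 
 [[-0.955  0.294 -0.039]
 [ 0.297  0.944 -0.145]
 [-0.006 -0.15  -0.989]] [ 0.271 -0.097  0.264] 5.52
```

```bash
python3 -m jog '[{"translation":[0.7,0.1,0],"twist":0,"claw":100},{"translation":[0.7,0.1,0],"twist":0,"claw":100},{"translation":[0.7,0.1,0],"twist":0,"claw":100},{"translation":[0.7,0.1,0],"twist":0,"claw":100},{"translation":[0.7,0.1,0],"twist":0,"claw":100},{"translation":[0.7,0.1,0],"twist":0,"claw":100}]'; python3 st.py
```

```text
clock: 6.02
tool_pos: [0.1558, -0.0296, 0.2973]
eef_rot: [0.15, 0.986, -0.075, -0.021]
contact_force: [-0.3, 0.3, 0.7]
opening: 0.996
[ 1.133  0.052 -1.473  2.56   0.256  0.702  0.72 ] 
 [[-0.954  0.292 -0.064]
 [ 0.299  0.944 -0.141]
 [ 0.019 -0.154 -0.988]] [ 0.156 -0.03   0.297] 6.02
```

```bash
python3 -m jog '[{"translation":[0.7,0,0],"twist":0,"claw":100},{"translation":[0.7,0,0],"twist":0,"claw":100},{"translation":[0.7,0,0],"twist":0,"claw":100}]'; python3 st.py;  python3 -m jog '[{"translation":[0.7,0,0],"twist":0,"claw":100},{"translation":[0.7,0,0],"twist":0,"claw":100},{"translation":[0.7,0,0],"twist":0,"claw":100}]'; python3 st.py
```

```text
clock: 6.27
tool_pos: [0.123, -0.0272, 0.3113]
eef_rot: [0.153, 0.984, -0.085, -0.04]
contact_force: [-0.8, -0.7, -0.2]
opening: 1.001
[ 1.264 -0.184 -1.299  2.56  -0.037  0.741  1.27 ] 
 [[-0.95   0.294 -0.104]
 [ 0.307  0.939 -0.154]
 [ 0.052 -0.179 -0.983]] [ 0.123 -0.027  0.311] 6.27
clock: 6.52
tool_pos: [0.0603, -0.0021, 0.3365]
eef_rot: [0.155, 0.983, -0.085, -0.047]
contact_force: [-5.3, 34.1, -10.7]
opening: 1.0
[ 1.076 -0.458 -0.88   2.56  -0.205  0.975  1.644] 
 [[-0.947  0.297 -0.119]
 [ 0.313  0.937 -0.152]
 [ 0.067 -0.181 -0.981]] [ 0.06  -0.002  0.336] 6.52
```

That push ended touching something (34 N, at a very small radius), so I'm backing off. I'll try again lower, where the arm cannot escape upwards over the limit.

```bash
python3 -m jog '[{"translation":[-0.82,-0.04,0.05],"twist":0,"claw":100},{"translation":[-0.82,-0.04,0.1],"twist":0,"claw":100},{"translation":[-0.82,-0.04,0.1],"twist":0,"claw":100},{"translation":[-0.82,-0.04,0.1],"twist":0,"claw":100},{"translation":[-0.82,-0.04,0.1],"twist":0,"claw":100},{"translation":[-0.82,-0.04,0.1],"twist":0,"claw":100},{"translation":[-0.82,-0.04,0.1],"twist":0,"claw":100},{"translation":[-0.82,-0.04,0.1],"twist":0,"claw":100}]'; python3 st.py
python3 -m jog '[{"translation":[-0.07,0.18,0.9],"twist":0,"claw":100},{"translation":[-0.07,0.18,0.9],"twist":0,"claw":100},{"translation":[-0.07,0.18,0.9],"twist":0,"claw":100}]'; python3 st.py
```

```text
clock: 7.18
tool_pos: [0.2158, -0.0709, 0.3385]
eef_rot: [0.157, 0.984, -0.083, -0.03]
contact_force: [-0.0, -0.2, 0.2]
opening: 0.997
[ 2.061 -0.457 -1.473  2.342 -0.368  0.865  2.093] 
 [[-0.949  0.303 -0.085]
 [ 0.313  0.937 -0.155]
 [ 0.033 -0.173 -0.984]] [ 0.216 -0.071  0.338] 7.18
clock: 7.43
tool_pos: [0.174, -0.0644, 0.2938]
eef_rot: [0.153, 0.985, -0.078, -0.009]
contact_force: [-0.8, 1.2, -0.5]
opening: 1.006
[ 2.097 -0.457 -1.474  2.55  -0.523  0.648  2.306] 
 [[-0.953  0.3   -0.042]
 [ 0.303  0.941 -0.152]
 [-0.006 -0.157 -0.988]] [ 0.174 -0.064  0.294] 7.43
```

```bash
python3 -m jog '[{"translation":[-0.75,-0.04,-0.2],"twist":0,"claw":100},{"translation":[-0.75,-0.04,-0.2],"twist":0,"claw":100},{"translation":[-0.75,-0.04,-0.2],"twist":0,"claw":100},{"translation":[-0.75,-0.04,-0.2],"twist":0,"claw":100},{"translation":[-0.75,-0.04,-0.2],"twist":0,"claw":100},{"translation":[-0.75,-0.04,-0.2],"twist":0,"claw":100},{"translation":[-0.75,-0.04,-0.2],"twist":0,"claw":100},{"translation":[-0.75,-0.04,-0.2],"twist":0,"claw":100}]'; python3 st.py
```

```text
clock: 8.1
tool_pos: [0.3247, -0.1236, 0.435]
eef_rot: [0.15, 0.985, -0.075, 0.024]
contact_force: [0.5, -0.4, -0.2]
opening: 1.002
[ 2.234 -0.457 -1.474  1.972 -0.4    1.116  2.17 ] 
 [[-0.954  0.3    0.025]
 [ 0.293  0.944 -0.155]
 [-0.07  -0.14  -0.988]] [ 0.325 -0.124  0.435] 8.1
```

```bash
cat > fk.py <<'E'
import numpy as np, itertools, json
from scipy.spatial.transform import Rotation as R
from scipy.optimize import least_squares
D=[([-1.2142,.69,-.1945,1.5663,.1573,.9025,-.2151],[.1981,.5921,.2379],[.1606,.987,-.0009,-.0001]),
([-1.24289767,.30747167,-.21269168,2.44220372,.16414054,.40209914,-.34925969],[.0963,.2877,.239],[.161,.987,.001,0]),
([-.88283559,.31487612,-.76981028,2.55481042,.44488291,.4649536,-.78653606],[.0694,.2187,.2361],[.156,.987,-.035,-.004]),
([-.45089209,.41605192,-1.46841007,2.55989493,.49262583,.73354158,-1.08798853],[.0524,.1687,.2579],[.159,.984,-.077,-.008]),
([-.60507676,.59353874,-1.27759827,2.32183511,.64723901,.87780964,-1.08071403],[.0817,.2828,.2411],[.152,.986,-.072,-.012]),
([.38,.543,-1.417,2.366,.707,.986,-.273],[.2703,.0726,.2634],[.15,.986,-.074,-.009]),
([.972,.511,-1.433,2.409,.793,.949,.23],[.2711,-.0974,.2639],[.15,.986,-.075,-.008]),
([1.133,.052,-1.473,2.56,.256,.702,.72],[.1558,-.0296,.2973],[.15,.986,-.075,-.021]),
([2.061,-.457,-1.473,2.342,-.368,.865,2.093],[.2158,-.0709,.3385],[.157,.984,-.083,-.03]),
([2.234,-.457,-1.474,1.972,-.4,1.116,2.17],[.3247,-.1236,.435],[.15,.985,-.075,.024])]
def fk(p,sg,q):
    h,x2,a,x4,b,x6,c,o7=p
    def rz(t): return R.from_rotvec([0,0,t])
    def ry(t): return R.from_rotvec([0,t,0])
    A=rz(sg[0]*q[0]); pos=np.array([0,0,h])
    A=A*ry(q[1])*rz(sg[1]*q[2]); pos=pos+A.apply([x2,0,a])
    A=A*ry(q[3])*rz(sg[2]*q[4]); pos=pos+A.apply([x4,0,b])
    A=A*ry(q[5]); pos=pos+A.apply([x6,0,c])
    return pos,A*rz(sg[3]*q[6]+o7)
if __name__=="__main__":
    best=None
    for sg in itertools.product([-1,1],repeat=4):
        def f(p):
            e=[]
            for q,t,o in D:
                P,A=fk(p,sg,q); e+=list(P-t)+list(.3*(A.inv()*R.from_quat(o)).as_rotvec())
            return np.array(e)
        for o7 in(0,1.57,3.14,-1.57):
            s=least_squares(f,[.33,0,.35,0,.35,0,.25,o7])
            if best is None or s.cost<best[0]: best=(s.cost,sg,s.x)
    print(best); json.dump([best[1],list(best[2])],open("fk.json","w"))
E
python3 fk.py
```

```text
(np.float64(0.003971253193626641), (-1, -1, -1, -1), array([4.17907225e-01, 1.21461420e-02, 5.86358465e-01, 1.12026452e-03,
       3.54420025e-01, 3.40391914e-02, 4.14621540e-01, 1.57094250e+00]))
```

```bash
cat > fk2.py <<'E'
from fk import *
def rz(t): return R.from_rotvec([0,0,t])
def ry(t): return R.from_rotvec([0,t,0])
SG=[-1,1,-1,1,-1,1,-1]
def fk2(p,q):
    # p: 7 angle offsets, h, then translations after joints 2,3,4,5,6,7 (x,z)
    th=np.array(SG)*np.array(q)+p[:7]; A=R.identity(); pos=np.array([0,0,p[7]])
    T=np.array(p[8:]).reshape(-1,2)
    for i in range(7):
        A=A*(ry(th[i]) if i%2 else rz(th[i]))
        if i: pos=pos+A.apply([T[i-1,0],0,T[i-1,1]])
    return pos,A
if __name__=="__main__":
    sg,x=json.load(open("fk.json"))
    x0=np.zeros(20); x0[6]=x[7]; x0[7]=x[0]; T=x0[8:].reshape(-1,2); T[1]=[x[1],x[2]];T[3]=[x[3],x[4]];T[4]=[x[5],x[6]]
    def f(p):
        e=[]
        for q,t,o in D:
            P,A=fk2(p,q); e+=list(P-t)+list(.3*(A.inv()*R.from_quat(o)).as_rotvec())
        e+=list(1e-3*(p-x0)); e+=list(.02*p[:6])
        return np.array(e)
    s=least_squares(f,x0); print(s.cost,s.x.round(4))
    for q,t,o in D:
        P,A=fk2(s.x,q); print((P-t).round(4),(A.inv()*R.from_quat(o)).as_rotvec().round(3))
    json.dump(list(s.x),open("fk2.json","w"))
E
python3 fk2.py
```

```text
0.00043849315075811045 [-4.2600e-02  5.2000e-03 -1.6000e-02 -8.4000e-03 -7.4000e-03  3.5000e-03
  1.5179e+00  2.9810e-01  2.0400e-02 -1.2800e-02 -2.5300e-02  5.7350e-01
  2.7000e-03 -1.1000e-03  1.7000e-03  3.5330e-01  1.8000e-03  3.4220e-01
 -4.2000e-03 -7.2500e-02]
[-0.002  -0.0014  0.0021] [-0.     0.016  0.001]
[-0.0196 -0.0013 -0.0011] [-0.     0.007  0.002]
[-0.008   0.0011  0.001 ] [0.    0.001 0.   ]
[ 0.008  -0.0006 -0.0004] [-0.    -0.008 -0.002]
[0.0099 0.0003 0.0025] [ 0.001 -0.002 -0.002]
[ 0.0026 -0.0031  0.0011] [-0.003 -0.006 -0.002]
[-0.0026 -0.0001  0.0008] [-0.003 -0.008 -0.002]
[ 0.0027  0.0037 -0.0027] [ 0.003 -0.005 -0.   ]
[ 0.0064 -0.0021 -0.0035] [-0.001 -0.001  0.003]
[-0.0015 -0.0088  0.0001] [-0.008  0.     0.001]
```

```bash
sed -i 's/reshape(-1,2)/reshape(-1,3)/g; s/pos=pos+A.apply(\[T\[i-1,0\],0,T\[i-1,1\]\])/pos=pos+A.apply(T[i-1])/; s/np.zeros(20)/np.zeros(26)/; s/T\[1\]=\[x\[1\],x\[2\]\];T\[3\]=\[x\[3\],x\[4\]\];T\[4\]=\[x\[5\],x\[6\]\]/T[1]=[x[1],0,x[2]];T[3]=[x[3],0,x[4]];T[4]=[x[5],0,x[6]]/' fk2.py; python3 fk2.py
```

```text
3.5655592911268007e-07 [-4.0000e-04 -0.0000e+00 -1.0000e-04 -2.0000e-04  2.0000e-04 -1.0000e-04
  1.5702e+00  3.4580e-01  3.0000e-04 -1.9000e-02 -1.1700e-02  0.0000e+00
 -1.3200e-02  5.7470e-01 -5.0000e-04 -1.3200e-02 -4.6000e-03  8.0000e-04
 -2.0000e-04  3.4980e-01  0.0000e+00 -2.0000e-04  3.6930e-01  0.0000e+00
 -2.0000e-04 -4.5300e-02]
[ 0.  0. -0.] [ 0. -0. -0.]
[-0.0001 -0.0001 -0.0001] [-0.001  0.     0.   ]
[0.0001 0.     0.    ] [ 0. -0.  0.]
[-0.      0.      0.0001] [-0.    -0.001 -0.001]
[0.     0.0001 0.    ] [ 0.001  0.    -0.   ]
[-0.0001 -0.0001 -0.0001] [-0.  0.  0.]
[0.     0.0001 0.    ] [ 0.001 -0.001 -0.   ]
[0.0001 0.     0.0001] [-0.  0. -0.]
[-0.0001 -0.0001 -0.0001] [-0.001 -0.     0.001]
[0.0001 0.0001 0.    ] [0.001 0.    0.   ]
```

The kinematic model fits to 0.1 mm. Next I'll check whether a simple damped IK with clamped joints reproduces the recorded rows. If it does, I can work out a row sequence for the lean instead of groping for it.

```bash
cat > sim.py <<'E'
from fk2 import *
P=np.array(json.load(open("fk2.json")))
LO=np.array([-3.01,-.46,-1.473,.13,-1,.04,-2.66]);HI=np.array([3.01,2.08,1.51,2.56,4.14,2.09,2.66])
VM=.7*np.array([2.57,2.57,3.14,3.14,3.14,3.14,3.14])/12
_T=P[8:].reshape(-1,3); SGA=np.array(SG)
def fkj(q):
    th=SGA*q+P[:7]; A=np.eye(3); pos=np.array([0,0,P[7]]); ax=[];org=[]
    for i in range(7):
        c,s=np.cos(th[i]),np.sin(th[i])
        ax.append(SG[i]*A[:,1 if i%2 else 2]); org.append(pos)
        A=A@(np.array([[c,0,s],[0,1,0],[-s,0,c]]) if i%2 else np.array([[c,-s,0],[s,c,0],[0,0,1.]]))
        if i: pos=pos+A@_T[i-1]
    J=np.array([np.r_[np.cross(a,pos-o),a] for a,o in zip(ax,org)]).T
    return pos,A,J
def row(q,tr,tw,cfg,cmd=None):
    w,lam,N,lock,reset,scale=cfg
    p,A,J=fkj(q)
    if cmd is not None and not reset: p,A=cmd
    t=p+A@(np.array(tr)*.04); B=A@R.from_rotvec([0,0,np.radians(6*tw)]).as_matrix()
    x=q.copy()
    for _ in range(N):
        p,A,J=fkj(x); e=np.r_[t-p,w*R.from_matrix(B@A.T).as_rotvec()]
        if np.linalg.norm(e)<1e-5: break
        J=J.copy();J[3:]*=w; free=np.ones(7,bool)
        for k in range(4):
            Jf=J*free; d=Jf.T@np.linalg.solve(Jf@Jf.T+lam**2*np.eye(6),e)
            bad=free&(((x>=HI-1e-6)&(d>0))|((x<=LO+1e-6)&(d<0)))
            if not lock or not bad.any(): break
            free&=~bad
        x=np.clip(x+d,LO,HI)
    d=x-q; f=np.max(abs(d)/VM)
    if f>1: d=d/f if scale else np.clip(d,-VM,VM)
    return q+d,(t,B)
def run(q,rows,cfg):
    q=np.array(q,float); cmd=None
    for tr in rows: q,cmd=row(q,tr[:3],tr[3] if len(tr)>3 else 0,cfg,cmd)
    return q
SEQ=[(0,1,[[0,-1,0]]*8),(1,2,[[0,-.7,0]]*4),(2,3,[[0,-.7,0]]*4+[[0,0,0]]),(3,4,[[0,.7,0]]*4+[[0,0,0]]),
(4,5,[[-.82,-.17,-.1]]*4+[[-.68,-.7,.1]]*4),(5,6,[[-.26,-.8,.12]]*5),(6,7,[[.7,.1,0]]*6),(8,9,None)]
if __name__=="__main__":
    res=[]
    for w in(.1,.2,.3,.5,1):
      for lam in(.01,.03,.05,.1,.2):
        for N in(1,3,10,50):
          for lock in(0,1):
           for reset in(0,1):
             cfg=(w,lam,N,lock,reset,1)
             e=[np.linalg.norm(run(D[a][0],rw,cfg)-D[b][0]) for a,b,rw in SEQ if rw]
             res.append((sum(e),cfg,np.round(e,3)))
    res.sort(key=lambda v:v[0])
    for v in res[:8]: print(v)
E
time python3 sim.py
```

```text
(np.float64(0.24940948980973543), (0.5, 0.05, 50, 1, 1, 1), array([0.007, 0.025, 0.011, 0.024, 0.099, 0.066, 0.018]))
(np.float64(0.28164175896896293), (0.5, 0.01, 3, 1, 1, 1), array([0.007, 0.049, 0.02 , 0.023, 0.1  , 0.066, 0.017]))
(np.float64(0.28397875439709386), (0.5, 0.03, 50, 1, 1, 1), array([0.007, 0.05 , 0.021, 0.023, 0.1  , 0.066, 0.018]))
(np.float64(0.2882221682732171), (1, 0.05, 50, 1, 1, 1), array([0.007, 0.018, 0.037, 0.024, 0.099, 0.066, 0.037]))
(np.float64(0.29899084714937574), (0.5, 0.01, 10, 1, 1, 1), array([0.007, 0.066, 0.021, 0.023, 0.1  , 0.066, 0.018]))
(np.float64(0.3091464213458901), (1, 0.01, 3, 1, 1, 1), array([0.007, 0.043, 0.035, 0.023, 0.1  , 0.066, 0.036]))
(np.float64(0.31074457709840686), (0.5, 0.01, 50, 1, 1, 1), array([0.007, 0.077, 0.021, 0.023, 0.1  , 0.066, 0.018]))
(np.float64(0.31362414217310214), (1, 0.03, 50, 1, 1, 1), array([0.007, 0.053, 0.027, 0.023, 0.1  , 0.066, 0.038]))
real	2m40.505s
user	2m40.522s
sys	0m0.092s
```

The bounded, damped IK model reproduces the arm closely, so I'll plan the lean in simulation from the present posture.

```bash
nproc; cat > plan.py <<'E'
from sim import *
from multiprocessing import Pool
cfg=(.5,.05,12,1,1,1)
ZT=np.array([-.446,.141,-.884]); PF=np.array([.60,-.03,.33])
q0=np.array([2.234,-.457,-1.474,1.972,-.4,1.116,2.17])
NS,NR,NF=5,6,14
def roll(v,full=False):
    v=np.clip(np.round(v.reshape(NS,3),2),-1,1); q=q0.copy(); pen=0; out=[]
    for s in v:
        for _ in range(NR):
            q,_c=row(q,s,0,cfg); p,A,_=fkj(q); rr=np.hypot(p[0],p[1])
            pen+=max(0,.2-rr)*5+max(0,.22-p[2])*5+(max(0,.33-p[2])*5 if p[0]>.30 else 0)
        out.append((q.round(3),p.round(3),A[:,2].round(3)))
    za=A[:,2]
    for k in range(NF):
        p,A,_=fkj(q); d=(PF-p)/(NF-k); d*=min(1,.038/np.linalg.norm(d)); q,_c=row(q,A.T@d/.04,0,cfg)
    p,A,_=fkj(q); mar=np.minimum(q-LO,HI-q)
    c=pen+4*np.linalg.norm(A[:,2]-ZT)+5*np.linalg.norm(p-PF)+np.maximum(0,.25-mar[1:6]).sum()+.3*abs(q[2])
    if full:
        for o in out: print(*o)
        print("end",q.round(3),p.round(3),A.round(3),pen)
    return c
if __name__=="__main__":
    rng=np.random.default_rng(0); m=np.zeros(NS*3); sd=np.full(NS*3,.7); best=(9e9,None)
    with Pool() as po:
        for it in range(25):
            X=np.clip(m+sd*rng.standard_normal((96,NS*3)),-1,1); X[0]=m
            if best[1] is not None: X[1]=best[1]
            c=np.array(po.map(roll,X)); i=np.argsort(c)
            if c[i[0]]<best[0]: best=(c[i[0]],X[i[0]].copy())
            E=X[i[:12]]; m=.2*m+.8*E.mean(0); sd=.2*sd+.8*E.std(0)+.02
            if it%6==0: print(it,best[0],flush=True)
    print(best[0],best[1].round(2).reshape(NS,3)); roll(best[1],True)
E
export OMP_NUM_THREADS=1; time timeout 560 python3 plan.py
```

```text
4
0 2.0992789660541966
6 2.0549457450067488
12 1.7638078885519786
18 1.6258413908165223
24 1.5618180895208336
1.5618180895208336 [[ 0.59  0.71 -0.56]
 [-0.07 -0.6  -0.16]
 [-1.    0.79  0.91]
 [-0.72  0.39 -0.74]
 [-0.93  0.89 -0.9 ]]
[ 1.334 -0.46  -1.113  1.859 -0.268  1.436  1.551] [0.254 0.064 0.518] [ 0.025 -0.154 -0.988]
[ 1.261 -0.326 -0.786  1.77  -0.104  1.51   1.762] [ 0.226 -0.071  0.577] [ 0.025 -0.154 -0.988]
[ 0.962  0.226 -1.327  1.83   0.367  1.364  0.795] [ 0.354 -0.055  0.464] [-0.033 -0.162 -0.986]
[ 0.278  0.541 -1.127  0.887  0.66   2.063  0.741] [0.549 0.007 0.624] [-0.032 -0.162 -0.986]
[-0.14   0.627 -0.028  0.608  0.105  2.084  1.086] [0.603 0.018 0.597] [-0.163 -0.103 -0.981]
end [-0.046  0.646 -0.058  1.363  0.126  1.309  1.068] [ 0.6  -0.03  0.33] [[-0.925  0.343 -0.163]
 [ 0.362  0.927 -0.103]
 [ 0.116 -0.154 -0.981]] 0
real	4m34.080s
user	16m21.284s
sys	0m0.343s
```

```bash
cat > plan2.py <<'E'
from sim import *
import sim, cv2, sys
from multiprocessing import Pool
def rv(M):
    v=np.array([M[2,1]-M[1,2],M[0,2]-M[2,0],M[1,0]-M[0,1]])/2; s=np.linalg.norm(v)
    return v if s<1e-9 else v/s*np.arctan2(s,(np.trace(M)-1)/2)
def row(q,tr,n=12,w=.5,lam=.05):
    p,B,J=fkj(q); t=p+B@(np.asarray(tr)*.04); x=q.copy(); A=B
    for _ in range(n):
        e=np.r_[t-p,w*rv(B@A.T)]
        if e@e<1e-8: break
        J[3:]*=w; free=np.ones(7)
        for k in range(4):
            Jf=J*free; d=Jf.T@np.linalg.solve(Jf@Jf.T+lam**2*np.eye(6),e)
            bad=(free>0)&(((x>=HI-1e-6)&(d>0))|((x<=LO+1e-6)&(d<0)))
            if not bad.any(): break
            free[bad]=0
        x=np.clip(x+d,LO,HI); p,A,J=fkj(x)
    d=x-q; f=np.max(abs(d)/VM)
    return q+(d/f if f>1 else d)
ZT=np.array([-.446,.141,-.884]); PF=np.array([.60,-.03,.33])
q0=np.array([2.234,-.457,-1.474,1.972,-.4,1.116,2.17])
K,NR,NF=4,9,16
def roll(v,full=False):
    q=q0.copy(); pen=0
    for W in v.reshape(K,3):
        p,A,_=fkj(q); s=A.T@(W-p)/.04/NR; s=np.round(s/max(1,np.abs(s).max()),2)
        for _ in range(NR):
            q=row(q,s); p,A,_=fkj(q); rr=np.hypot(p[0],p[1])
            pen+=max(0,.2-rr)*5+max(0,.2-p[2])*5+(max(0,.34-p[2])*5 if p[0]>.30 else 0)+max(0,-.35-p[0])*5+max(0,.85-abs(A[2,2]))*5*(A[2,2]>-.8)
        if full: print(s.tolist(),q.round(3),p.round(3),A[:,2].round(3))
    for k in range(NF):
        p,A,_=fkj(q); d=(PF-p)/(NF-k); d*=min(1,.04/np.linalg.norm(d)); q=row(q,A.T@d/.04)
    p,A,_=fkj(q); mar=np.minimum(q-LO,HI-q)
    c=pen+6*np.linalg.norm(A[:,2]-ZT)+4*np.linalg.norm(p-PF)+np.maximum(0,.15-mar[1:6]).sum()+.2*abs(q[2])
    if full: print("end",q.round(3),p.round(3),A.round(3),pen)
    return c
if __name__=="__main__":
    rng=np.random.default_rng(1)
    X=rng.uniform([-1,-1,0]*K,[1,1,1.2]*K,(1200,3*K))
    with Pool(4) as po:
        c=np.array(po.map(roll,X,8)); i=np.argsort(c); print(c[i[:5]],flush=True)
        pool=X[i[:40]]; pc=c[i[:40]]
        for it in range(26):   # differential-evolution style
            n=96; a,b,d=[rng.integers(0,len(pool),n) for _ in range(3)]; base=np.where(rng.random(n)<.5,0,a)
            Y=pool[base]+.6*(pool[b]-pool[d])+.03*rng.standard_normal((n,3*K)); msk=rng.random(Y.shape)<.25; Y=np.where(msk,pool[a],Y)
            cy=np.array(po.map(roll,Y,4)); pool=np.r_[pool,Y]; pc=np.r_[pc,cy]; i=np.argsort(pc)[:40]; pool,pc=pool[i],pc[i]
            if it%5==0: print(it,pc[0],flush=True)
    print(pc[:3],pool[0].round(2)); roll(pool[0],True); np.save("best.npy",pool[0])
E
export OMP_NUM_THREADS=1; time timeout 570 python3 plan2.py
```

```text
[2.27636167 2.29746859 2.38009903 2.74186844 2.99898768]
0 1.8081711225741124
5 0.5571130750194824
10 0.31930351578628985
15 0.2300860371122267
20 0.19294239547983583
25 0.17623440957852743
[0.17623441 0.18000166 0.18525302] [-1.59 -0.61  0.54 -0.84  0.17  0.03 -0.68  0.36  0.78  0.96 -0.87  0.21]
[1.0, -0.63, -0.04] [ 1.31  -0.324  0.096  2.195  0.035  1.102  2.659] [-0.023 -0.214  0.456] [ 0.027 -0.164 -0.986]
[1.0, 0.2, 0.37] [ 0.671 -0.46   1.51   2.56   0.9    0.647  2.66 ] [-0.275 -0.114  0.265] [-0.118 -0.103 -0.988]
[1.0, 0.37, -0.86] [ 1.375 -0.46   0.601  2.279  0.765  1.314  2.66 ] [-0.323 -0.021  0.451] [-0.44   0.141 -0.887]
[-1.0, 0.01, -0.32] [ 1.162  0.075 -0.201  2.209  0.313  1.268  1.761] [-0.013 -0.229  0.394] [-0.44   0.14  -0.887]
end [ 0.218  0.841 -0.432  1.069  0.112  1.723  0.8  ] [ 0.592 -0.032  0.331] [[-0.716  0.542 -0.439]
 [ 0.541  0.829  0.141]
 [ 0.44  -0.137 -0.887]] 0.012134176411239123
real	6m9.332s
user	22m59.576s
sys	0m0.550s
```

```bash
cat > clr.py <<'E'
from plan2 import *
def frames(q):
    th=SGA*q+P[:7]; A=np.eye(3); pos=np.array([0,0,P[7]]); o=[]
    for i in range(7):
        c,s=np.cos(th[i]),np.sin(th[i])
        A=A@(np.array([[c,0,s],[0,1,0],[-s,0,c]]) if i%2 else np.array([[c,-s,0],[s,c,0],[0,0,1.]]))
        if i: pos=pos+A@sim._T[i-1]
        o.append(pos)
    return o,A
def clr(q):
    o,A=frames(q); L=lambda a,b:np.linspace(a,b,25); sh=np.array([0,0,.334])
    st=np.r_[L(np.zeros(3),sh),L(sh,o[2])]
    g=[]
    for z,hy in((0,.055),(-.03,.06),(-.07,.0935),(-.12,.0935),(-.16,.06)):
        for y in(-hy,0,hy):
            for x in(-.03,.03): g.append(o[6]+A@[x,y,z])
    g=np.array(g); return np.linalg.norm(g[:,None]-st[None],axis=2).min()
if __name__=="__main__":
    print("contact ref",clr(np.array([1.076,-.458,-.88,2.56,-.205,.975,1.644])),"prev",clr(np.array([1.264,-.184,-1.299,2.56,-.037,.741,1.27])), "s3",clr(np.array(D[3][0])))
    q=q0.copy()
    for s in([1.0,-.63,-.04],[1,.2,.37],[1,.37,-.86],[-1,.01,-.32]):
        c=[]
        for _ in range(9): q=row(q,s); c.append(round(float(clr(q)),3))
        print(c)
E
python3 clr.py
```

```text
contact ref 0.03361293761264232 prev 0.09630008206753868 s3 0.08302722144784636
[0.257, 0.23, 0.203, 0.176, 0.155, 0.145, 0.144, 0.147, 0.152]
[0.14, 0.134, 0.126, 0.125, 0.126, 0.132, 0.144, 0.16, 0.179]
[0.179, 0.179, 0.18, 0.181, 0.181, 0.181, 0.182, 0.182, 0.182]
[0.159, 0.139, 0.123, 0.115, 0.106, 0.101, 0.106, 0.12, 0.142]
```

The planned path keeps at least 0.10 m from the arm's own links. The earlier contact was at 0.03 m. Executing in segments.

```bash
python3 -m jog '[{"translation":[1,-0.63,-0.04],"twist":0,"claw":100},{"translation":[1,-0.63,-0.04],"twist":0,"claw":100},{"translation":[1,-0.63,-0.04],"twist":0,"claw":100},{"translation":[1,-0.63,-0.04],"twist":0,"claw":100},{"translation":[1,-0.63,-0.04],"twist":0,"claw":100},{"translation":[1,-0.63,-0.04],"twist":0,"claw":100},{"translation":[1,-0.63,-0.04],"twist":0,"claw":100},{"translation":[1,-0.63,-0.04],"twist":0,"claw":100},{"translation":[1,-0.63,-0.04],"twist":0,"claw":100}]'; python3 st.py
python3 -m jog '[{"translation":[1,0.2,0.37],"twist":0,"claw":100},{"translation":[1,0.2,0.37],"twist":0,"claw":100},{"translation":[1,0.2,0.37],"twist":0,"claw":100},{"translation":[1,0.2,0.37],"twist":0,"claw":100},{"translation":[1,0.2,0.37],"twist":0,"claw":100},{"translation":[1,0.2,0.37],"twist":0,"claw":100},{"translation":[1,0.2,0.37],"twist":0,"claw":100},{"translation":[1,0.2,0.37],"twist":0,"claw":100},{"translation":[1,0.2,0.37],"twist":0,"claw":100}]'; python3 st.py
```

```text
clock: 8.85
tool_pos: [-0.0074, -0.2082, 0.4526]
eef_rot: [0.152, 0.985, -0.077, 0.025]
contact_force: [0.9, 0.7, 0.9]
opening: 0.999
[ 1.389 -0.32  -0.008  2.207  0.002  1.092  2.646] 
 [[-0.953  0.302  0.026]
 [ 0.295  0.942 -0.159]
 [-0.073 -0.144 -0.987]] [-0.007 -0.208  0.453] 8.85
clock: 9.6
tool_pos: [-0.2486, -0.1345, 0.2677]
eef_rot: [0.177, 0.982, -0.061, -0.024]
contact_force: [-0.9, -0.4, 0.2]
opening: 1.003
[ 0.615 -0.457  1.468  2.559  0.81   0.655  2.654] 
 [[-0.936  0.346 -0.068]
 [ 0.351  0.929 -0.112]
 [ 0.025 -0.129 -0.991]] [-0.249 -0.134  0.268] 9.6
```

```bash
python3 -m jog '[{"translation":[1,0.2,0.37],"twist":0,"claw":100},{"translation":[1,0.37,-0.86],"twist":0,"claw":100},{"translation":[1,0.37,-0.86],"twist":0,"claw":100},{"translation":[1,0.37,-0.86],"twist":0,"claw":100},{"translation":[1,0.37,-0.86],"twist":0,"claw":100},{"translation":[1,0.37,-0.86],"twist":0,"claw":100},{"translation":[1,0.37,-0.86],"twist":0,"claw":100},{"translation":[1,0.37,-0.86],"twist":0,"claw":100}]'; python3 st.py
```

```text
clock: 10.27
tool_pos: [-0.2946, -0.0627, 0.3363]
eef_rot: [0.229, 0.963, -0.042, -0.135]
contact_force: [-0.8, 0.5, -0.2]
opening: 1.002
[ 1.103 -0.457  0.968  2.489  0.801  0.932  2.654] 
 [[-0.858  0.43  -0.28 ]
 [ 0.453  0.891 -0.02 ]
 [ 0.241 -0.144 -0.96 ]] [-0.295 -0.063  0.336] 10.27
```

```bash
python3 -m jog '[{"translation":[1,0.37,-0.86],"twist":0,"claw":100},{"translation":[1,0.37,-0.86],"twist":0,"claw":100},{"translation":[1,0.37,-0.86],"twist":0,"claw":100},{"translation":[0,0,0],"twist":0,"claw":100}]'; python3 st.py
```

```text
clock: 10.6
tool_pos: [-0.3031, -0.0515, 0.3793]
eef_rot: [0.251, 0.952, -0.03, -0.173]
contact_force: [-0.5, -0.3, 0.2]
opening: 0.998
[ 1.23  -0.457  0.784  2.412  0.758  1.078  2.654] 
 [[-0.814  0.468 -0.344]
 [ 0.489  0.872  0.029]
 [ 0.314 -0.144 -0.938]] [-0.303 -0.052  0.379] 10.6
```

```bash
python3 -m jog '[{"translation":[1,0.37,-0.86],"twist":0,"claw":100},{"translation":[1,0.37,-0.86],"twist":0,"claw":100},{"translation":[1,0.37,-0.86],"twist":0,"claw":100},{"translation":[1,0.37,-0.86],"twist":0,"claw":100},{"translation":[0,0,0],"twist":0,"claw":100}]'; python3 st.py
```

```text
clock: 11.02
tool_pos: [-0.3057, -0.0451, 0.4542]
eef_rot: [0.282, 0.935, -0.008, -0.214]
contact_force: [-0.7, -0.1, -0.8]
opening: 0.999
[ 1.327 -0.457  0.578  2.252  0.697  1.333  2.654] 
 [[-0.749  0.524 -0.404]
 [ 0.531  0.841  0.106]
 [ 0.395 -0.135 -0.909]] [-0.306 -0.045  0.454] 11.02
```

```bash
python3 -m jog '[{"translation":[1,0.37,-0.86],"twist":0,"claw":100},{"translation":[1,0.37,-0.86],"twist":0,"claw":100},{"translation":[0,0,0],"twist":0,"claw":100},{"translation":[-1,0,-0.32],"twist":0,"claw":100},{"translation":[-1,0,-0.32],"twist":0,"claw":100},{"translation":[-1,0,-0.32],"twist":0,"claw":100},{"translation":[-1,0,-0.32],"twist":0,"claw":100},{"translation":[-1,0,-0.32],"twist":0,"claw":100},{"translation":[-1,0,-0.32],"twist":0,"claw":100},{"translation":[-1,0,-0.32],"twist":0,"claw":100},{"translation":[-1,0,-0.32],"twist":0,"claw":100},{"translation":[-1,0,-0.32],"twist":0,"claw":100}]'; python3 st.py
python3 - <<'E'
from clr import *
s=r.get_state() if 'r' in globals() else None
from plant import r
s=r.get_state(); q=s['q'];p,A,_=fkj(q)
for PF in ([.30,-.22,.42],[.62,-.05,.36]):
    PF=np.array(PF);p,A,_=fkj(q);n=int(np.ceil(np.linalg.norm(PF-p)/.038)); v=(A.T@(PF-p)/.04/n).round(2); c=[]
    for _ in range(n): q=row(q,v); c.append(round(float(clr(q)),3))
    p,A,_=fkj(q); print(n,v.tolist(),q.round(2),p.round(3),A[:,2].round(3),min(c))
E
```

```text
clock: 12.02
tool_pos: [0.0034, -0.2555, 0.4477]
eef_rot: [0.298, 0.927, 0.007, -0.229]
contact_force: [-0.1, -0.6, 1.2]
opening: 0.999
[ 1.165  0.062 -0.177  2.023  0.284  1.442  1.844] 
 [[-0.718  0.555 -0.42 ]
 [ 0.548  0.823  0.15 ]
 [ 0.429 -0.123 -0.895]] [ 0.003 -0.256  0.448] 12.02
8 [-0.64, 0.62, -0.29] [ 0.72  0.39 -0.38  1.67  0.13  1.57  1.24] [ 0.3   -0.219  0.418] [-0.419  0.15  -0.895] 0.181
10 [-0.4, 0.81, -0.14] [ 0.2   0.86 -0.38  0.92  0.09  1.83  0.84] [ 0.618 -0.049  0.36 ] [-0.419  0.15  -0.896] 0.283
```

The lean is now 26.5° towards azimuth 160°, as needed. Now moving in front of and above the panel for a close look.

```bash
python3 -m jog '[{"translation":[-0.64,0.62,-0.29],"twist":0,"claw":100},{"translation":[-0.64,0.62,-0.29],"twist":0,"claw":100},{"translation":[-0.64,0.62,-0.29],"twist":0,"claw":100},{"translation":[-0.64,0.62,-0.29],"twist":0,"claw":100},{"translation":[-0.64,0.62,-0.29],"twist":0,"claw":100},{"translation":[-0.64,0.62,-0.29],"twist":0,"claw":100},{"translation":[-0.64,0.62,-0.29],"twist":0,"claw":100},{"translation":[-0.64,0.62,-0.29],"twist":0,"claw":100},{"translation":[-0.5,0.8,-0.15],"twist":0,"claw":100},{"translation":[-0.5,0.8,-0.15],"twist":0,"claw":100},{"translation":[-0.5,0.8,-0.15],"twist":0,"claw":100},{"translation":[-0.5,0.8,-0.15],"twist":0,"claw":100},{"translation":[-0.5,0.8,-0.15],"twist":0,"claw":100},{"translation":[-0.5,0.8,-0.15],"twist":0,"claw":100},{"translation":[-0.5,0.8,-0.15],"twist":0,"claw":100},{"translation":[-0.5,0.8,-0.15],"twist":0,"claw":100},{"translation":[-0.5,0.8,-0.15],"twist":0,"claw":100},{"translation":[-0.5,0.8,-0.15],"twist":0,"claw":100},{"translation":[-0.5,0.8,-0.15],"twist":0,"claw":100},{"translation":[0,0,0],"twist":0,"claw":100}]'; python3 st.py
python3 - <<'E'
from h import *
np.set_printoptions(precision=4,suppress=True)
d=cam("wrist"); save(dict(img=cv2.resize(d["img"],(768,576))),"w1.png")
print(d["fx"],d["fy"],d["cx"],d["cy"],np.array(d["T_tool_cam"]).round(3).tolist(), [k for k in d])
for l in ["nut_wings","pointer_tip","guard_edge","key_green_top","key_orange_top","key_white_top","key_blue_top"]:
    print(l,[(np.round(x["location"],1).tolist(),round(x["confidence"],2)) for x in r.spot_point(l,"wrist")[:2]])
E
```

```text
clock: 13.68
tool_pos: [0.682, -0.055, 0.3325]
eef_rot: [0.296, 0.927, 0.007, -0.231]
contact_force: [0.4, 0.7, -2.6]
opening: 1.002
[ 0.152  1.031 -0.355  0.582  0.119  1.989  0.875] 
 [[-0.718  0.551 -0.424]
 [ 0.544  0.825  0.15 ]
 [ 0.433 -0.123 -0.893]] [ 0.682 -0.055  0.332] 13.68
317.4902948825065 317.4902948825065 254.43377615806713 195.22274355708925 [[-0.001, 0.955, 0.296, 0.078], [1.0, 0.001, -0.0, -0.0], [-0.001, 0.296, -0.955, -0.146], [0.0, 0.0, 0.0, 1.0]] ['img', 'fx', 'fy', 'cx', 'cy', 'T_tool_cam', 'origin', 'rotation']
nut_wings [([145.5, 298.9], 0.71), ([208.4, 153.6], 0.35)]
pointer_tip [([130.7, 290.3], 0.91)]
guard_edge [([190.2, 181.4], 0.91)]
key_green_top [([206.8, 153.6], 0.56)]
key_orange_top [([184.0, 213.6], 0.85)]
key_white_top [([197.0, 184.2], 0.77)]
key_blue_top [([178.6, 238.9], 0.74)]
```

View pics/w1.png

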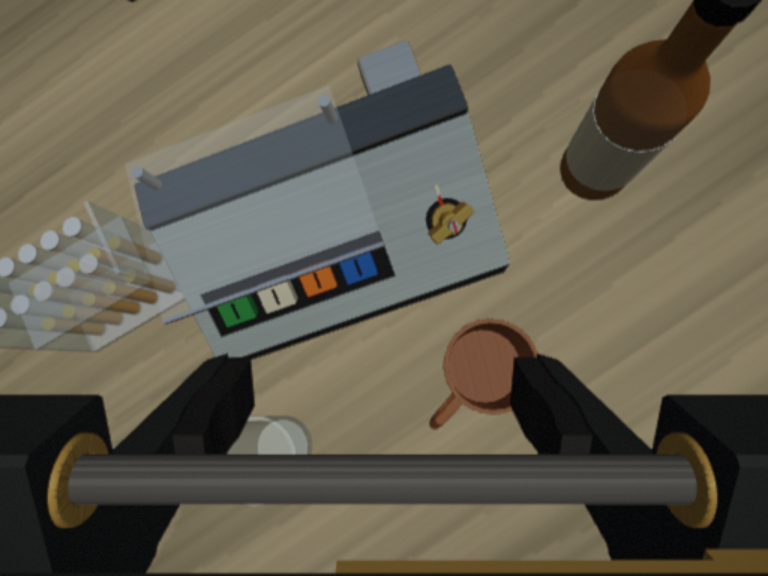

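The wrist view at 1.5x shows:
- keys: green (238,311), white (277,296), orange (318,281, lower than the others) and blue (359,267)
- nut at (450,221) with its red pointer pointing up at (437,190)
- the guard edge running just over the keys
- panel corners at (508,265), (467,112) and (150,229)

Now I'll fit the console pose to these points.

```bash
cat > fit.py <<'E'
from h import *
from scipy.optimize import least_squares
np.set_printoptions(precision=4,suppress=True)
s28,c28=np.sin(np.radians(28)),np.cos(np.radians(28))
N=np.array([-s28,0,c28]); U=np.array([c28,0,s28]); P0=np.array([-.085,0,.045])
def panel(s,y,n): return P0+U*s+np.array([0,y,0])+N*n   # s up the slope from front edge
def pts(x):
    X,Y,yaw,sn,yn,sk,yk=x
    L={"nut_wings":panel(sn,yn,.021),"c1":np.array([-.085,-.15,.045]),"c2":np.array([.056,-.15,.12]),"c3":np.array([.056,.15,.12]),"c4":np.array([.085,-.15,.12]),
    "console":np.zeros(3)}
    for k,c in enumerate(["blue","orange","white","green"]): L[f"key_{c}_top"]=panel(sk,yk-.06+.04*k,.007 if c=="orange" else .014)
    L["guard_edge"]=panel(sk,yk,.014)+np.array([-.008,0,.065])
    Rz=R.from_euler("z",yaw); return {k:Rz.apply(v)+[X,Y,0] for k,v in L.items()},Rz
def fit(obs,x0=(.529,-.043,2.83,.1,-.105,.05,.03)):
    def f(x):
        L,_=pts(x); return np.concatenate([(proj(d,L[l])-rc)*w for d,l,rc,w in obs]+[[(x[4]+.105)*200]])
    o=least_squares(f,x0,loss="soft_l1",f_scale=2.); return o.x,f(o.x)
E
python3 - <<'E'
from fit import *
d=cam("wrist"); obs=[]
for l in ["nut_wings","guard_edge","key_green_top","key_orange_top","key_white_top","key_blue_top"]:
    a=r.spot_point(l,"wrist")
    if a: obs.append((d,l,np.array(a[0]["location"]),1.))
for l,(u,v) in dict(c1=(508,265),c2=(467,112),c3=(150,229),c4=(450,66)).items(): obs.append((d,l,np.array([v,u])/1.5,1.))
x,_=fit(obs); L,Rz=pts(x)
print("x",x)
for d_,l,rc,w in obs: print(l,(proj(d_,L[l])-rc).round(1))
for n in("side","top"):
    e=cam(n)
    for l in("nut_wings","guard_edge"):
        a=r.spot_point(l,n); print(n,l,(proj(e,L[l])-np.array(a[0]["location"])).round(1) if a else None)
for k in L: print(k,L[k])
print("normal",Rz.apply(N),"tool z",R.from_quat(r.get_state()["eef_rot"]).apply([0,0,1]))
np.save("con.npy",x); save(dict(img=cv2.resize(d["img"][100:200,240:360],None,fx=6,fy=6,interpolation=cv2.INTER_CUBIC)),"w1n.png")
E
```

```text
x [ 0.5279 -0.0556  2.8922  0.0665 -0.1078  0.0562  0.0418]
nut_wings [ 0.  -0.1]
guard_edge [-0.8  1.8]
key_green_top [2.8 1. ]
key_orange_top [0.6 0.1]
key_white_top [ 0.1 -1.6]
key_blue_top [-1.9 -1.7]
c1 [1.7 3.6]
c2 [-7.5 -2.6]
c3 [-1.3 -0.5]
c4 [4.3 0.6]
side nut_wings [ 2.4 -3. ]
side guard_edge [-1.  0.]
top nut_wings [-1.3  2.3]
top guard_edge [2.1 1.2]
nut_wings [0.5896 0.0399 0.0947]
c1 [0.6473 0.0688 0.045 ]
c2 [0.5107 0.1036 0.12  ]
c3 [ 0.4366 -0.1872  0.12  ]
c4 [0.4826 0.1107 0.12  ]
console [ 0.5279 -0.0556  0.    ]
key_blue_top [ 0.573  -0.0483  0.0838]
key_orange_top [ 0.56   -0.0863  0.0776]
key_white_top [ 0.5533 -0.1259  0.0838]
key_green_top [ 0.5434 -0.1646  0.0838]
guard_edge [ 0.566  -0.1085  0.1488]
normal [ 0.4549 -0.1159  0.8829] tool z [-0.4203  0.1509 -0.8948]
```

View pics/w1n.png

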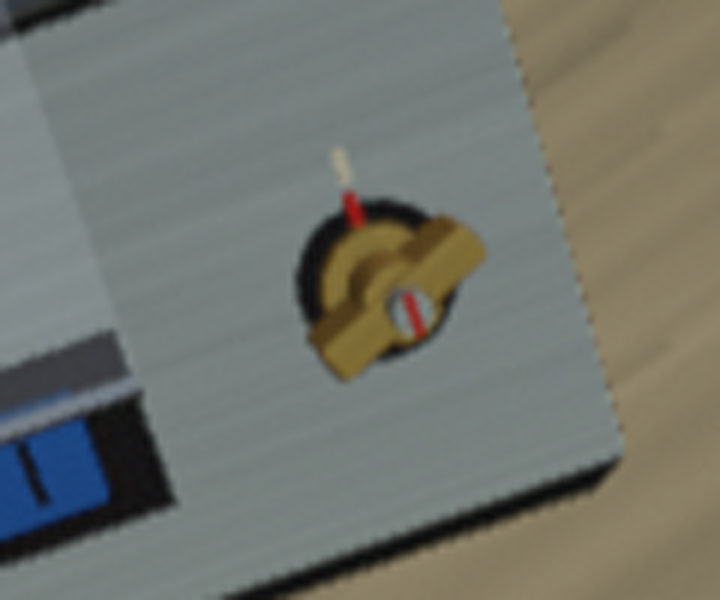

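The crop shows the wing bar running from about (335,362) to (476,235), with the slotted screw end at (412,312). My reading of the dark strip corners disagreed with the keys and the nut by 4–7 px. I'll refit without those corners and work out the wing angle and the approach.

```bash
cat > nut.py <<'E'
from fit import *
def plane_pt(d,uv,pt,n):
    o,v=ray(d,uv); return o+v*((pt-o)@n)/(v@n)
def tomove(p,s):
    A=R.from_quat(s["eef_rot"]).as_matrix(); return A.T@(np.array(p)-s["tool_pos"])/.04
E
python3 - <<'E'
from nut import *
d=cam("wrist"); obs=[]; s=r.get_state()
for l in ["nut_wings","guard_edge","key_green_top","key_orange_top","key_white_top","key_blue_top"]:
    a=r.spot_point(l,"wrist"); obs.append((d,l,np.array(a[0]["location"]),1.))
obs.append((d,"c1",np.array([265,508])/1.5,.5))
for n in("side","top"):
    e=cam(n)
    for l in("nut_wings","guard_edge"): obs.append((e,l,np.array(r.spot_point(l,n)[0]["location"]),.5))
x,_=fit(obs); L,Rz=pts(x); print("x",x); np.save("con.npy",x)
for d_,l,rc,w in obs: print(l,(proj(d_,L[l])-rc).round(1))
n=Rz.apply(N); base=L["nut_wings"]-.021*n; print("nut",L["nut_wings"],"green",L["key_green_top"],"n",n)
A=R.from_quat(s["eef_rot"]).as_matrix()
px=lambda u,v:np.array([100+v/6,240+u/6])
a=plane_pt(d,px(335,362),base+.033*n,n); b=plane_pt(d,px(476,235),base+.033*n,n)
w=A.T@(b-a); print("wing len",np.linalg.norm(b-a),"tool",w/np.linalg.norm(w)," ctr off",A.T@((a+b)/2-base-.033*n))
sc=plane_pt(d,px(412,312),base+.042*n,n); print("screw off tool mm",1e3*A.T@(sc-base-.042*n))
w/=np.linalg.norm(w); print("twist deg",np.degrees(np.arctan2(w[1],w[0])), "normal in tool",A.T@n)
print("to standoff n=.09:",tomove(base+.09*n,s), "n=.018",tomove(base+.018*n,s),s["clock"])
E
```

```text
x [ 0.5191 -0.0494  2.8306  0.0628 -0.1093  0.0427  0.0421]
nut_wings [0.1 0.4]
guard_edge [-0.6  0.9]
key_green_top [0.7 1.8]
key_orange_top [ 4.5 -0.9]
key_white_top [-1.4  0.9]
key_blue_top [-0.8 -2.3]
c1 [1.9 1.6]
nut_wings [-0.2 -2.6]
guard_edge [ 2.5 -2.6]
nut_wings [ 1.4 50.9]
guard_edge [2.6 3.9]
nut [0.59   0.0426 0.093 ] green [ 0.5391 -0.1631  0.0774] n [ 0.4469 -0.1437  0.8829]
wing len 0.0398926732344983 tool [0.686  0.7276 0.0023]  ctr off [0.0002 0.0019 0.    ]
screw off tool mm [-0.8684  1.8559  0.0588]
twist deg 46.68521970157664 normal in tool [-0.0202  0.0222 -0.9995]
to standoff n=.09: [0.2837 1.6983 5.1515] n=.018 [0.3201 1.6583 6.9507] 14.7833
```

```bash
python3 -m jog '[{"translation":[0.05,0.29,0.78],"twist":0,"claw":70},{"translation":[0.05,0.29,0.78],"twist":0,"claw":70},{"translation":[0.05,0.29,0.78],"twist":0,"claw":70},{"translation":[0.05,0.29,0.78],"twist":0,"claw":70},{"translation":[0.05,0.29,0.78],"twist":0,"claw":70},{"translation":[0.05,0.29,0.78],"twist":0,"claw":70},{"translation":[0,0,0],"twist":0.98,"claw":60},{"translation":[0,0,0],"twist":0.98,"claw":60},{"translation":[0,0,0],"twist":0.98,"claw":60},{"translation":[0,0,0],"twist":0.98,"claw":60},{"translation":[0,0,0],"twist":0.98,"claw":60},{"translation":[0,0,0],"twist":0.98,"claw":60},{"translation":[0,0,0],"twist":0.98,"claw":60},{"translation":[0,0,0],"twist":0.98,"claw":60},{"translation":[0,0,0],"twist":0,"claw":60}]'
python3 - <<'E'
from nut import *
s=r.get_state(); d=cam("wrist"); x=np.load("con.npy"); L,Rz=pts(x); n=Rz.apply(N); base=L["nut_wings"]-.021*n
print(s["q"],R.from_quat(s["eef_rot"]).as_matrix()[:,2]); print("model nut px",proj(d,L["nut_wings"]),"spot",[(q["location"],q["confidence"]) for q in r.spot_point("nut_wings","wrist")[:2]])
A=R.from_quat(s["eef_rot"]).as_matrix()
print("offset to axis mm (tool)",1e3*A.T@(base+.018*n-s["tool_pos"]))
for z in(0,-.02): print("tool axis px",proj(d,s["tool_pos"]+A[:,2]*(.05+z)))
save(dict(img=cv2.resize(d["img"],(768,576),interpolation=cv2.INTER_CUBIC)),"w2.png")
E
```

```text
clock: 16.63
tool_pos: [0.6294, 0.0316, 0.1711]
eef_rot: [0.644, 0.73, -0.085, -0.213]
contact_force: [-0.3, -0.0, 0.5]
opening: 0.6
[ 0.0264  1.0051 -0.1561  1.134  -0.0559  1.432   0.0584] [-0.4198  0.1503 -0.8951]
model nut px [203.964  252.2573] spot [([204.2, 250.7], 0.64)]
offset to axis mm (tool) [-1.939  -2.9101 91.0643]
tool axis px [219.7146 256.112 ]
tool axis px [231.9945 256.2675]
```

View pics/w2.png

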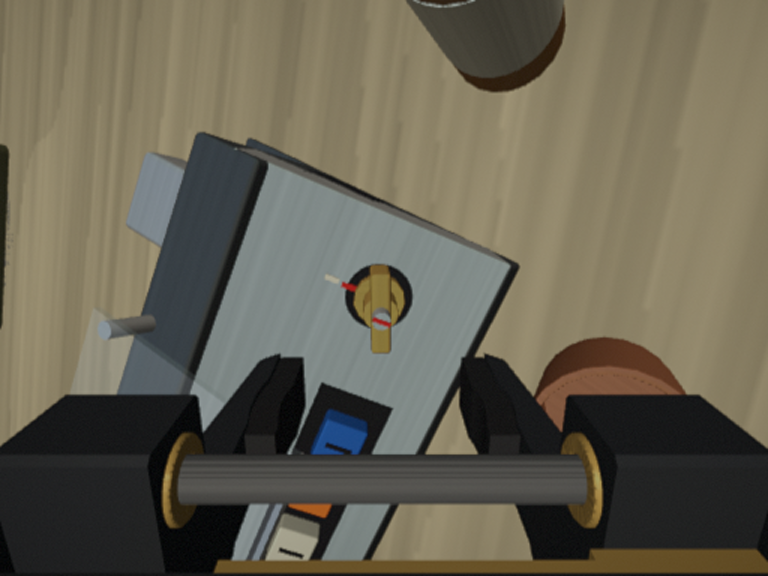

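The wings line up with the tool's x axis, and the fingers straddle them (nut at col 380, finger gap centre 382). I'll correct about 2 mm, descend and grip gently. At 15 N the pads cannot pass more than about 0.3 N m, so the screw is safe.

```bash
python3 -m jog '[{"translation":[-0.05,-0.05,0.7],"twist":0,"claw":60},{"translation":[0,0,0.7],"twist":0,"claw":60},{"translation":[0,0,0.5],"twist":0,"claw":60},{"translation":[0,0,0.35],"twist":0,"claw":60},{"translation":[0,0,0],"twist":0,"claw":60}]' 15
python3 -m jog '[{"translation":[0,0,0],"twist":0,"claw":0},{"translation":[0,0,0],"twist":0,"claw":0},{"translation":[0,0,0],"twist":0,"claw":0},{"translation":[0,0,0],"twist":0,"claw":0},{"translation":[0,0,0],"twist":0,"claw":0},{"translation":[0,0,0],"twist":0,"claw":0}]' 15
python3 - <<'E'
from nut import *
s=r.get_state(); d=cam("wrist"); print(s["moment"],s["contact_force"],s["opening"],s["tool_pos"])
save(dict(img=d["img"][60:330,120:400]),"w3.png")
E
```

```text
clock: 17.15
tool_pos: [0.5867, 0.0432, 0.0886]
eef_rot: [0.642, 0.731, -0.086, -0.216]
contact_force: [-0.5, 0.9, -1.4]
opening: 0.598
clock: 17.65
tool_pos: [0.5911, 0.0428, 0.0912]
eef_rot: [0.643, 0.731, -0.083, -0.212]
contact_force: [2.4, -0.7, 0.4]
opening: 0.194
[-0.2866 -0.5364 -0.0215] [ 2.443  -0.6554  0.4398] 0.19428995921308945 [0.5911 0.0428 0.0912]
```

View pics/w3.png

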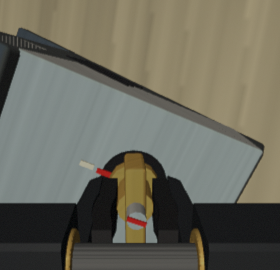

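The nut is between the fingers, which are still closing (opening 17 mm, target 10). The pointer is at lower left. Closing further.

```bash
python3 -m jog '[{"translation":[0,0,0],"twist":0,"claw":0},{"translation":[0,0,0],"twist":0,"claw":0},{"translation":[0,0,0],"twist":0,"claw":0}]' 15; python3 - <<'E'
from nut import *
s=r.get_state();x=np.load("con.npy"); L,Rz=pts(x); n=Rz.apply(N); base=L["nut_wings"]-.021*n; A=R.from_quat(s["eef_rot"]).as_matrix()
print(s["moment"],s["q"][6],"off mm",1e3*A.T@(s["tool_pos"]-base), "Mz",A[:,2]@s["moment"])
E
```

```text
clock: 17.95
tool_pos: [0.591, 0.0428, 0.0912]
eef_rot: [0.643, 0.731, -0.083, -0.212]
contact_force: [3.8, 0.1, 2.1]
opening: 0.196
[-0.2113 -0.9405 -0.0773] 0.0625307193190541 off mm [ -0.1856   2.3629 -19.731 ] Mz 0.015340854924060364
```

```bash
python3 - <<'E'
from nut import *
d=cam("wrist"); save(dict(img=cv2.resize(d["img"][190:330,190:320],None,fx=4.2,fy=4.2,interpolation=cv2.INTER_CUBIC)),"w4.png")
E
```

```text
(no output)
```

View pics/w4.png

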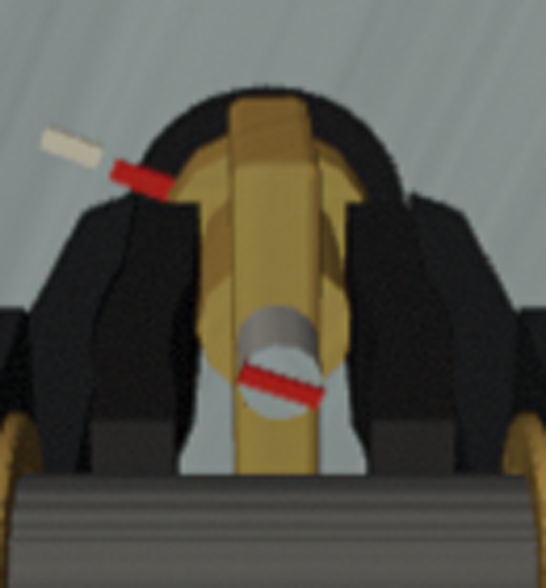

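By projection the tips are 19.5 mm out from the panel, where they should be. The fingers stand 3–4 mm clear of the bar on both sides, yet they stopped at 17 mm, so I'll try closing with a little more force.

```bash
python3 -m jog '[{"translation":[0,0,0],"twist":0,"claw":0},{"translation":[0,0,0],"twist":0,"claw":0},{"translation":[0,0,0],"twist":0,"claw":0}]' 25; python3 - <<'E'
from nut import *
s=r.get_state();A=R.from_quat(s["eef_rot"]).as_matrix();print("F tool",A.T@s["contact_force"],"M tool",A.T@s["moment"],"opening",s["opening"])
E
```

```text
clock: 18.25
tool_pos: [0.591, 0.0428, 0.0912]
eef_rot: [0.643, 0.731, -0.083, -0.212]
contact_force: [5.6, -0.4, 2.7]
opening: 0.194
F tool [-0.3289  3.9794 -4.7919] M tool [-1.0526 -0.2701  0.0155] opening 0.19430266894959988
```

The fingers are stopped rigidly at 17.3 mm, which matches the rounded brass boss visible round the bar, so I'm too deep. I'll open a little, rise 8 mm and close on the bar above the boss.

```bash
python3 -m jog '[{"translation":[0,0,0],"twist":0,"claw":30},{"translation":[0,0.02,-0.1],"twist":0,"claw":30},{"translation":[0,0,-0.1],"twist":0,"claw":30},{"translation":[0,0,0],"twist":0,"claw":0},{"translation":[0,0,0],"twist":0,"claw":0},{"translation":[0,0,0],"twist":0,"claw":0},{"translation":[0,0,0],"twist":0,"claw":0},{"translation":[0,0,0],"twist":0,"claw":0},{"translation":[0,0,0],"twist":0,"claw":0}]' 20; python3 - <<'E'
from nut import *
s=r.get_state();A=R.from_quat(s["eef_rot"]).as_matrix();print("F tool",A.T@s["contact_force"],"M tool",A.T@s["moment"],"opening",s["opening"])
d=cam("wrist"); save(dict(img=cv2.resize(d["img"][190:330,190:320],None,fx=4.2,fy=4.2,interpolation=cv2.INTER_CUBIC)),"w5.png")
E
```

```text
clock: 19.0
tool_pos: [0.5943, 0.0417, 0.0977]
eef_rot: [0.643, 0.731, -0.084, -0.213]
contact_force: [2.1, -0.1, 1.0]
opening: 0.193
F tool [-0.0959  1.4669 -1.7524] M tool [-0.8422 -0.2452  0.0374] opening 0.19251311910931448
```

View pics/w5.png

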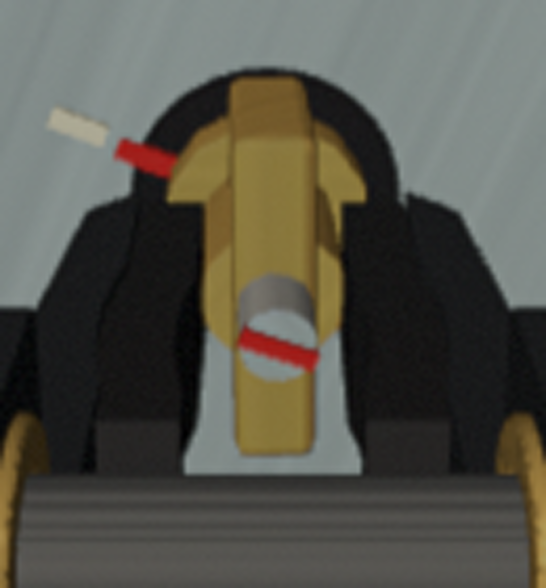

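No change: the opening is still 17 mm, with visible gaps of about 3 mm on each side of the bar. A quick test will tell an obstruction from a gripper stop: rise clear of the screw and close in free air.

```bash
python3 -m jog '[{"translation":[0,0,-0.45],"twist":0,"claw":24},{"translation":[0,0,-0.45],"twist":0,"claw":24},{"translation":[0,0,0],"twist":0,"claw":0},{"translation":[0,0,0],"twist":0,"claw":0},{"translation":[0,0,0],"twist":0,"claw":0},{"translation":[0,0,0],"twist":0,"claw":0}]' 20; python3 - <<'E'
from nut import *
s=r.get_state();A=R.from_quat(s["eef_rot"]).as_matrix();print("F tool",A.T@s["contact_force"],"M tool",A.T@s["moment"],"opening",s["opening"])
E
```

```text
clock: 19.55
tool_pos: [0.6075, 0.0365, 0.1289]
eef_rot: [0.643, 0.73, -0.085, -0.214]
contact_force: [0.5, -0.1, 0.0]
opening: 0.007
F tool [-0.1229  0.4525 -0.2682] M tool [-0.3048 -0.2302  0.0264] opening 0.007038633830192627
```

In free air it closes fully, so the obstruction is real: a boss about 17 mm wide on the brass nut, behind the bar. Gripping the boss at 25 N gives roughly 0.2 N m, enough to turn the nut (0.06 N m). The wings sit between the fingers as a backstop, and the torque stays below the screw's 0.6 N m. I'll regrip and turn, watching the moment about the tool axis.

```bash
python3 -m jog '[{"translation":[0,0,0],"twist":0,"claw":36},{"translation":[0,0,0],"twist":0,"claw":36},{"translation":[0,0,0],"twist":0,"claw":36},{"translation":[0,0,0],"twist":0,"claw":36},{"translation":[0,0,0.4],"twist":0,"claw":36},{"translation":[0,0,0.4],"twist":0,"claw":36},{"translation":[0,0,0.3],"twist":0,"claw":36},{"translation":[0,0,0],"twist":0,"claw":0},{"translation":[0,0,0],"twist":0,"claw":0},{"translation":[0,0,0],"twist":0,"claw":0},{"translation":[0,0,0],"twist":0,"claw":0}]' 25
cat > f.py <<'E'
from nut import *
s=r.get_state();A=R.from_quat(s["eef_rot"]).as_matrix();print("F tool",A.T@s["contact_force"],"M tool",A.T@s["moment"],"opening",s["opening"],"q7",s["q"][6])
E
python3 f.py
python3 -m jog '[{"translation":[0,0,0],"twist":0.6,"claw":0},{"translation":[0,0,0],"twist":0.7,"claw":0},{"translation":[0,0,0],"twist":0.7,"claw":0}]'; python3 f.py
```

```text
clock: 20.47
tool_pos: [0.5908, 0.0429, 0.0907]
eef_rot: [0.643, 0.731, -0.084, -0.213]
contact_force: [-1.4, 1.6, -4.5]
opening: 0.191
F tool [0.8005 0.795  4.846 ] M tool [-0.46   -0.2278  0.0544] opening 0.19137702933693126 q7 0.062358491681451036
clock: 20.72
tool_pos: [0.5912, 0.0429, 0.0906]
eef_rot: [0.717, 0.658, -0.106, -0.203]
contact_force: [-0.0, 0.4, -5.4]
opening: 0.194
F tool [-0.2448  2.2948  4.951 ] M tool [-0.7208 -0.1362 -0.0661] opening 0.19364298171458508 q7 -0.1067890597614069
```

```bash
python3 -m jog '[{"translation":[0,0,0],"twist":0.9,"claw":0},{"translation":[0,0,0],"twist":0.9,"claw":0},{"translation":[0,0,0],"twist":0.9,"claw":0}]'; python3 f.py
python3 - <<'E'
from nut import *
d=cam("wrist"); save(dict(img=cv2.resize(d["img"][190:330,190:320],None,fx=4.2,fy=4.2,interpolation=cv2.INTER_CUBIC)),"w6.png")
E
```

```text
clock: 20.97
tool_pos: [0.5916, 0.0428, 0.0904]
eef_rot: [0.803, 0.55, -0.133, -0.185]
contact_force: [0.5, -0.3, -6.4]
opening: 0.192
F tool [-0.0657  3.3899  5.5103] M tool [-1.0328  0.0213 -0.0727] opening 0.19220884509647368 q7 -0.3324328391138222
```

View pics/w6.png

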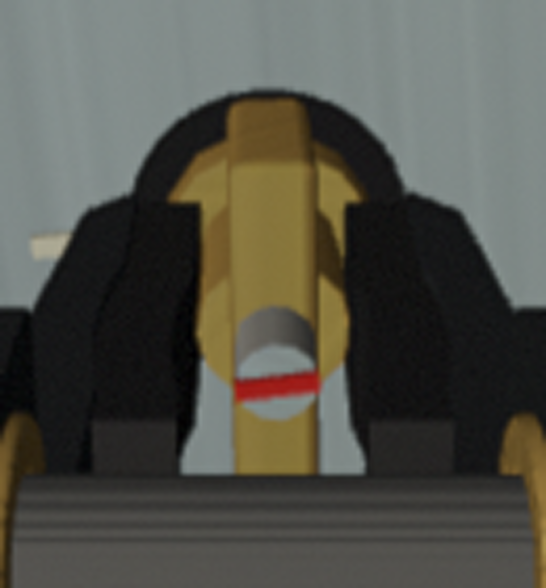

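The nut turns with the fingers, and the screw's red slot stays fixed in the world (it turned about 23° against the wings, equal to the wrist's turn). Continuing in chunks.

```bash
python3 -m jog '[{"translation":[0,0,0],"twist":0.9,"claw":0},{"translation":[0,0,0],"twist":0.9,"claw":0},{"translation":[0,0,0],"twist":0.9,"claw":0}]'; python3 f.py
python3 -m jog '[{"translation":[0,0,0],"twist":0.5,"claw":0},{"translation":[0,0,0],"twist":0.5,"claw":0}]'; python3 f.py
python3 -m jog '[{"translation":[0,0,0],"twist":0.5,"claw":0},{"translation":[0,0,0],"twist":0.5,"claw":0}]'; python3 f.py
```

```text
clock: 21.27
tool_pos: [0.5918, 0.0426, 0.0903]
eef_rot: [0.872, 0.433, -0.158, -0.164]
contact_force: [0.6, -0.3, -7.0]
opening: 0.192
F tool [0.9969 3.5166 5.9817] M tool [-1.3434  0.3077 -0.0241] opening 0.19239908946777368 q7 -0.555834168855689
clock: 21.43
tool_pos: [0.592, 0.0424, 0.0902]
eef_rot: [0.893, 0.387, -0.166, -0.156]
contact_force: [1.9, 0.4, -7.1]
opening: 0.19
F tool [2.769  3.7948 5.6223] M tool [-1.3398  0.4582 -0.0839] opening 0.19026942011307238 q7 -0.6377945014121568
clock: 21.6
tool_pos: [0.5924, 0.0427, 0.0902]
eef_rot: [0.912, 0.34, -0.173, -0.147]
contact_force: [2.4, 1.2, -7.4]
opening: 0.195
F tool [4.106  3.3045 5.8609] M tool [-1.2372  0.9038 -0.2588] opening 0.1949994392652032 q7 -0.7208944457906081
```

```bash
python3 -m jog '[{"translation":[0,0,0],"twist":0.2,"claw":0},{"translation":[0,0,0],"twist":0,"claw":0}]'; python3 f.py
python3 - <<'E'
from nut import *
d=cam("wrist"); save(dict(img=cv2.resize(d["img"][190:330,190:320],None,fx=4.2,fy=4.2,interpolation=cv2.INTER_CUBIC)),"w7.png")
E
```

```text
clock: 21.77
tool_pos: [0.5924, 0.0428, 0.0903]
eef_rot: [0.916, 0.331, -0.175, -0.145]
contact_force: [4.4, 0.4, -8.2]
opening: 0.189
F tool [5.2901 5.2548 5.5529] M tool [-1.6137  1.2295 -0.2245] opening 0.1888490578955929 q7 -0.7365777954224855
```

View pics/w7.png

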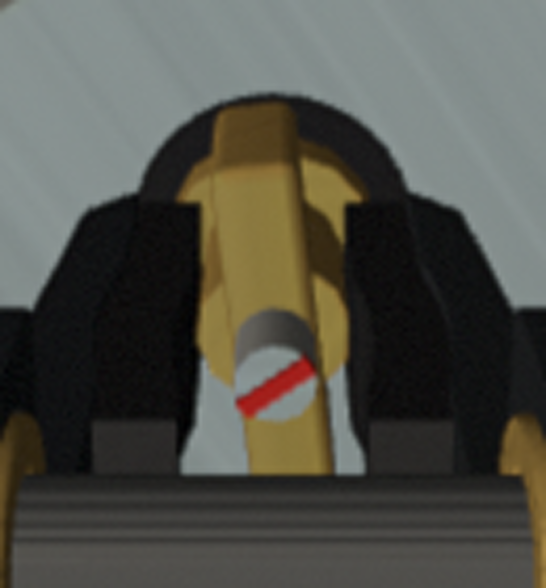

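The bar now lags the fingers by about 6° and the moment rose from about 0.08 to 0.25 N m. The fingers are slipping on the boss, so the nut is against its stop. The tool turned 57.5° and the nut about 52° (0.91 rad, inside the given range), and the screw slot stayed put. Release, rise and look again.

```bash
python3 -m jog '[{"translation":[0,0,0],"twist":0,"claw":45},{"translation":[0,0,0],"twist":0,"claw":45},{"translation":[0,0,0],"twist":0,"claw":45},{"translation":[0,0,-0.5],"twist":0,"claw":45},{"translation":[0,0,-0.9],"twist":0,"claw":45},{"translation":[0,0,-1],"twist":0,"claw":45},{"translation":[0,0,-1],"twist":0,"claw":0},{"translation":[0,0,0],"twist":0,"claw":0}]'
date; ls -l --time-sort --time-style=full-iso | awk '{print $7,$9}' | tail -3
python3 - <<'E'
from nut import *
s=r.get_state(); d=cam("wrist"); x=np.load("con.npy"); L,Rz=pts(x)
print(R.from_quat(s["eef_rot"]).as_matrix(),s["q"])
for l in ["nut_wings","guard_edge","key_green_top","key_orange_top","key_white_top","key_blue_top"]:
    a=r.spot_point(l,"wrist"); print(l,"model",proj(d,L[l]).round(1),[(np.round(v["location"],1).tolist(),round(v["confidence"],2)) for v in a[:2]])
save(dict(img=cv2.resize(d["img"],(768,576),interpolation=cv2.INTER_CUBIC)),"w8.png")
E
```

```text
clock: 22.48
tool_pos: [0.6528, 0.0204, 0.2197]
eef_rot: [0.917, 0.331, -0.17, -0.143]
contact_force: [0.5, -0.1, 0.5]
opening: 0.321
Fri Dec  4 21:22:37 UTC 2026
[[ 0.723   0.558  -0.4074]
 [ 0.6557 -0.7399  0.1502]
 [-0.2176 -0.3757 -0.9008]] [-0.0813  0.9961  0.1599  1.0131 -0.27    1.5755 -0.7841]
nut_wings model [185.1 252.1] [([185.2, 251.8], 0.91)]
guard_edge model [340.4 340.9] []
key_green_top model [330.1 369.1] [([95.0, 392.2], 0.7)]
key_orange_top model [272.5 333.2] [([273.2, 333.8], 0.39)]
key_white_top model [303.7 352.5] []
key_blue_top model [246.4 316.3] [([249.2, 313.0], 0.72)]ls: unrecognized option '--time-sort'
Try 'ls --help' for more information.
```

View pics/w8.png

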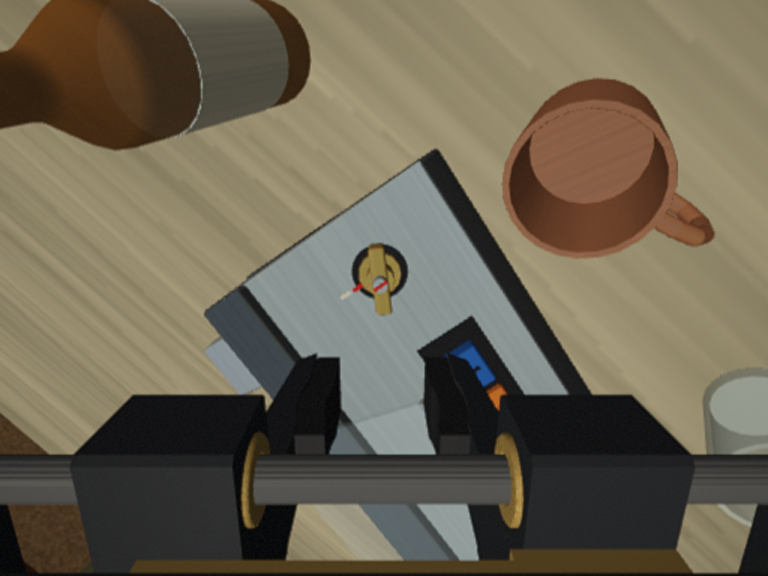

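The wings sit at (380,280) pointing as left, the pointer is unchanged, and the model agrees with the detections (orange within 1 px, blue within 4 px).

At a 26° lean the gripper body (±37 mm) would meet the guard, whose edge is only 23 mm from the key axis, so I need about 40°. I'll plan the extra lean with the same model.

```bash
stat -c '%w %y' pics/side0.png; date
cat > plan3.py <<'E'
import plan2
from plan2 import *
import time
z=np.array([-.61,.195,-.766]); plan2.ZT=z; PF=np.array([.64,-.19,.26]); NR=9; NF=16
q0=np.array([-.0813,.9961,.1599,1.0131,-.27,1.5755,-.7841])
for _ in range(3): q0=plan2.row(q0,[0,0,-1])
def roll3(v,full=False):
    q=q0.copy(); pen=0; K=len(v)//3
    for W in v.reshape(K,3):
        p,A,_=fkj(q); s=A.T@(W-p)/.04/NR; s=np.round(s/max(1,np.abs(s).max()),2)
        for _ in range(NR):
            q=plan2.row(q,s,8); p,A,_=fkj(q); rr=np.hypot(p[0],p[1])
            pen+=max(0,.2-rr)*5+max(0,.25-p[2])*5+(max(0,.32-p[2])*5 if p[0]>.30 else 0)+max(0,-.35-p[0])*5
        if full: print(s.tolist(),q.round(3),p.round(3),A[:,2].round(3))
    for k in range(NF):
        p,A,_=fkj(q); d=(PF-p)/(NF-k); d*=min(1,.04/np.linalg.norm(d)); q=plan2.row(q,A.T@d/.04,8)
    p,A,_=fkj(q); mar=np.minimum(q-LO,HI-q)
    c=pen+6*np.linalg.norm(A[:,2]-z)+4*np.linalg.norm(p-PF)+np.maximum(0,.12-mar[1:6]).sum()+.1*abs(q[2])
    if full: print("end",q.round(3),p.round(3),A.round(3),pen)
    return c
if __name__=="__main__":
    t0=time.time(); rng=np.random.default_rng(2); K=3
    print(fkj(q0)[0],q0)
    X=rng.uniform([-1,-1,.1]*K,[1,1,1.2]*K,(500,3*K))
    with Pool(4) as po:
        c=np.array(po.map(roll3,X,8)); i=np.argsort(c)[:30]; pool,pc=X[i],c[i]; print(pc[:3],time.time()-t0,flush=True)
        while time.time()-t0<170:
            n=96; a,b,d=[rng.integers(0,len(pool),n) for _ in range(3)]; base=np.where(rng.random(n)<.5,0,a)
            Y=pool[base]+.6*(pool[b]-pool[d])+.03*rng.standard_normal((n,3*K)); Y=np.where(rng.random(Y.shape)<.25,pool[a],Y)
            cy=np.array(po.map(roll3,Y,4)); pool=np.r_[pool,Y]; pc=np.r_[pc,cy]; i=np.argsort(pc)[:30]; pool,pc=pool[i],pc[i]
            if pc[0]<.25: break
    print(pc[:3],pool[0].round(2),time.time()-t0); roll3(pool[0],True)
E
export OMP_NUM_THREADS=1; timeout 250 python3 plan3.py; date
```

```text
2026-12-04 20:51:02.556001740 +0000 2026-12-04 20:51:02.576001740 +0000
Fri Dec  4 21:23:20 UTC 2026
[0.7014424  0.0029021  0.32462164] [-0.0366746   1.05448234  0.17201687  0.55363206 -0.28931844  1.96802473
 -0.85116682]
[1.5008146  1.50317351 1.50682995] 31.45087957382202
[1.38353487 1.38475238 1.3863909 ] [-3.18 -2.84  0.77 -0.63 -0.33  2.03  1.41  2.86 -1.35] 170.325040102005
[-1.0, -0.05, 0.16] [ 0.241  0.572  0.219  1.537 -0.075  1.493 -0.403] [ 0.412 -0.208  0.357] [-0.407  0.151 -0.901]
[-1.0, -0.93, -0.92] [0.012 0.326 1.032 1.272 0.017 2.09  0.209] [ 0.209 -0.26   0.642] [-0.429  0.185 -0.884]
[1.0, -0.23, 0.55] [-0.749  0.444  0.976  1.796 -0.426  1.605 -0.503] [0.337 0.076 0.426] [-0.428  0.185 -0.884]
end [ 0.046  1.119  0.77   0.822 -0.601  1.871 -0.276] [ 0.64 -0.19  0.26] [[ 0.718  0.549 -0.428]
 [ 0.664 -0.724  0.185]
 [-0.208 -0.417 -0.885]] 0
Fri Dec  4 21:26:12 UTC 2026
```

Extra lean isn't reachable from here by the short routes searched. I'll simulate one rollout: go back to the place behind the base where the lean grew about 2° per row, and check cost and result.

```bash
cat > p4.py <<'E'
from clr import *
import plan2
def rowt(q,tr,tw):
    if tw==0: return plan2.row(q,tr,20)
    return __import__("sim").row(q,tr,tw,(.5,.05,20,1,1,1))[0]
q=np.array([-.0813,.9961,.1599,1.0131,-.27,1.5755,-.7841]); n=0
def go(q,W,tag,tw=0,step=.038):
    p,A,_=fkj(q); k=max(int(np.ceil(np.linalg.norm(np.array(W)-p)/step)),int(np.ceil(abs(tw)/1.0-1e-6)))
    mc=9
    for i in range(k):
        p,A,_=fkj(q); v=A.T@(np.array(W)-p)/.04/(k-i); q=rowt(q,v,tw/k); mc=min(mc,clr(q))
    p,A,_=fkj(q); print(tag,k,q.round(2),p.round(3),A[:,2].round(3),"clr",round(float(mc),3)); return q,k
def push(q,v,k,tag):
    mc=9
    for i in range(k): q=plan2.row(q,v,20); mc=min(mc,clr(q))
    p,A,_=fkj(q); print(tag,k,q.round(2),p.round(3),A[:,2].round(3),"clr",round(float(mc),3)); return q
if __name__=="__main__":
    q,k=go(q,[.64,-.08,.36],"a"); n+=k
    q,k=go(q,[.30,-.24,.44],"b",-17.3); n+=k
    q,k=go(q,[.0,-.27,.45],"c"); n+=k
    q0=q
    for W in([-.31,-.05,.43],[-.30,-.08,.36],[-.35,-.10,.40]):
        print("--",W); q,k=go(q0,W,"d")
        for v in([1,.37,-.86],[1,0,-.5],[1,.2,-.2],[.6,.3,-1]):
            push(q,v,6,str(v))
    print(n)
E
timeout 120 python3 p4.py; date
```

```text
a 5 [ 0.05  0.9   0.19  0.82 -0.22  1.88 -0.7 ] [ 0.64 -0.08  0.36] [-0.407  0.15  -0.901] clr 0.258
b 18 [ 0.68  0.38 -0.28  1.61  0.12  1.62  1.31] [ 0.3  -0.24  0.44] [-0.407  0.15  -0.901] clr 0.263
c 8 [ 1.13  0.07 -0.09  2.    0.29  1.44  1.88] [ 0.   -0.27  0.45] [-0.407  0.15  -0.901] clr 0.182
-- [-0.31, -0.05, 0.43]
d 11 [ 1.42 -0.34  0.62  2.31  0.71  1.17  2.65] [-0.31 -0.05  0.43] [-0.408  0.15  -0.901] clr 0.128
[1, 0.37, -0.86] 6 [ 1.25 -0.46  0.38  1.72  0.72  2.08  2.66] [-0.288 -0.005  0.667] [-0.439  0.29  -0.85 ] clr 0.168
[1, 0, -0.5] 6 [ 1.13 -0.46  0.68  1.87  0.83  1.8   2.66] [-0.37  -0.028  0.594] [-0.466  0.266 -0.844] clr 0.187
[1, 0.2, -0.2] 6 [ 1.31 -0.46  0.73  2.11  0.89  1.52  2.66] [-0.383  0.02   0.514] [-0.48   0.283 -0.83 ] clr 0.186
[0.6, 0.3, -1] 6 [ 1.3  -0.46  0.26  1.68  0.63  2.09  2.66] [-0.251 -0.019  0.675] [-0.422  0.225 -0.878] clr 0.161
-- [-0.3, -0.08, 0.36]
d 10 [ 1.6  -0.09  0.61  2.47  0.74  0.76  2.59] [-0.3  -0.08  0.36] [-0.408  0.15  -0.901] clr 0.128
[1, 0.37, -0.86] 6 [ 1.38 -0.46  0.43  2.    0.7   1.72  2.66] [-0.305 -0.012
[... 313 characters left out ...]
94  0.6   1.78  2.66] [-0.261 -0.031  0.584] [-0.421  0.197 -0.886] clr 0.167
-- [-0.35, -0.1, 0.4]
d 11 [ 1.29 -0.15  0.84  2.3   0.69  0.96  2.65] [-0.325 -0.113  0.406] [-0.412  0.145 -0.9  ] clr 0.146
[1, 0.37, -0.86] 6 [ 1.2  -0.46  0.48  1.8   0.73  1.92  2.66] [-0.315 -0.034  0.627] [-0.444  0.233 -0.865] clr 0.19
[1, 0, -0.5] 6 [ 1.03 -0.46  0.79  1.87  0.85  1.72  2.66] [-0.393 -0.058  0.576] [-0.466  0.218 -0.857] clr 0.216
[1, 0.2, -0.2] 6 [ 1.19 -0.46  0.86  2.09  0.91  1.46  2.66] [-0.405 -0.009  0.502] [-0.478  0.232 -0.847] clr 0.215
[0.6, 0.3, -1] 6 [ 1.21 -0.46  0.38  1.74  0.65  1.97  2.66] [-0.278 -0.048  0.647] [-0.42  0.18 -0.89] clr 0.178
31
Fri Dec  4 21:26:59 UTC 2026
```

```bash
cat > p5.py <<'E'
from p4 import *
from multiprocessing import Pool
def f(v):
    q=QS
    best=None
    for i in range(10):
        q=plan2.row(q,v,15); z=fkj(q)[1][:,2]; c=np.linalg.norm(z-[-.57,.18,-.80])
        if best is None or c<best[0]: best=(c,i+1,v,z.round(3),fkj(q)[0].round(3),q.round(2),round(float(clr(q)),2))
    return best
q=np.array([-.0813,.9961,.1599,1.0131,-.27,1.5755,-.7841])
import io,contextlib
with contextlib.redirect_stdout(io.StringIO()):
    q,k=go(q,[.64,-.08,.36],"a"); q,k=go(q,[.30,-.24,.44],"b",-17.3); q,k=go(q,[0,-.27,.45],"c"); qc=q
for W in([-.31,-.05,.43],[-.28,-.15,.36],[-.33,-.0,.36]):
    QS,k=go(qc,W,"d"); rng=np.random.default_rng(3)
    V=np.round(rng.uniform([.2,-1,-1],[1,.6,.8],(60,3)),1)
    with Pool(4) as po: R_=sorted(po.map(f,[v for v in V]),key=lambda b:b[0])
    for b in R_[:2]: print(b)
E
timeout 150 python3 p5.py; date
```

```text
d 11 [ 1.42 -0.34  0.62  2.31  0.71  1.17  2.65] [-0.31 -0.05  0.43] [-0.408  0.15  -0.901] clr 0.128
(np.float64(0.005744699903964752), 9, array([ 0.9, -0.9,  0.1]), array([-0.575,  0.182, -0.798]), array([-0.567, -0.135,  0.536]), array([ 0.53, -0.46,  1.51,  1.74,  1.12,  1.41,  2.66]), 0.33)
(np.float64(0.03134471016461558), 10, array([ 0.7, -0. ,  0.7]), array([-0.546,  0.193, -0.815]), array([-0.488,  0.104,  0.37 ]), array([ 1.18, -0.46,  1.51,  2.33,  1.38,  0.84,  2.66]), 0.31)
d 9 [1.62 0.01 0.41 2.4  0.65 0.79 2.49] [-0.28 -0.15  0.36] [-0.408  0.15  -0.901] clr 0.147
(np.float64(0.07010101388859055), 10, array([1. , 0.3, 0.3]), array([-0.516,  0.214, -0.829]), array([-0.477,  0.105,  0.363]), array([ 1.16, -0.46,  1.51,  2.33,  1.35,  0.88,  2.66]), 0.3)
(np.float64(0.08069255721926326), 10, array([ 1. , -0.5, -0.4]), array([-0.505,  0.169, -0.846]), array([-0.462, -0.152,  0.602]), array([ 0.61, -0.46,  1.12,  1.66,  0.98,  1.74,  2.66]), 0.26)
d 12 [ 1.42 -0.29  0.92  2.49  0.9   0.85  2.65] [-0.328 -0.001  0.361] [-0.408  0.15  -0.901] clr 0.112
(np.float64(0.008450330179830602), 8, array([ 0.9, -0.9,  0.1]), array([-0.567,  0.174, -0.805]), array([-0.559, -0.08 ,  0.478]), array([ 0.69, -0.46,  1.51,  1.93,  1.15,  1.23,  2.66]), 0.34)
(np.float64(0.020117459558407297), 8, array([ 0.9, -0.7,  0.1]), array([-0.559,  0.196, -0.806]), array([-0.553, -0.045,  0.46 ]), array([ 0.76, -0.46,  1.51,  1.99,  1.17,  1.19,  2.66]), 0.33)
Fri Dec  4 21:27:25 UTC 2026
```

The rollout gives a 37° lean in the right azimuth after a push of [0.9,-0.9,0.1] x9 from behind the base, with clearances of at least 0.128 m. Executing.

```bash
python3 -m jog '[{"translation":[-0.53,0.07,-0.68],"twist":0,"claw":0},{"translation":[-0.53,0.07,-0.68],"twist":0,"claw":0},{"translation":[-0.53,0.07,-0.68],"twist":0,"claw":0},{"translation":[-0.53,0.07,-0.68],"twist":0,"claw":0},{"translation":[-0.53,0.07,-0.68],"twist":0,"claw":0}]' >/dev/null
python3 -m jog '[{"translation":[0,0,0],"twist":-0.96,"claw":0},{"translation":[0,0,0],"twist":-0.96,"claw":0},{"translation":[0,0,0],"twist":-0.96,"claw":0},{"translation":[0,0,0],"twist":-0.96,"claw":0},{"translation":[0,0,0],"twist":-0.96,"claw":0},{"translation":[0,0,0],"twist":-0.96,"claw":0},{"translation":[0,0,0],"twist":-0.96,"claw":0},{"translation":[0,0,0],"twist":-0.96,"claw":0},{"translation":[0,0,0],"twist":-0.96,"claw":0},{"translation":[0,0,0],"twist":-0.96,"claw":0},{"translation":[0,0,0],"twist":-0.96,"claw":0},{"translation":[0,0,0],"twist":-0.96,"claw":0},{"translation":[0,0,0],"twist":-0.96,"claw":0},{"translation":[0,0,0],"twist":-0.96,"claw":0},{"translation":[0,0,0],"twist":-0.96,"claw":0},{"translation":[0,0,0],"twist":-0.96,"claw":0},{"translation":[0,0,0],"twist":-0.96,"claw":0},{"translation":[0,0,0],"twist":-0.96,"claw":0}]'
python3 st.py
cat > way.py <<'E'
import sys
from clr import *
import plan2
from plant import r
W=eval(sys.argv[1]); q=np.array(r.get_state()['q'])
for w in W:
    p,A,_=fkj(q); d=np.array(w)-p; n=int(np.ceil(np.linalg.norm(d)/.0395)); v=(A.T@d/.04/n).round(2); n=int(np.ceil(n*max(1,np.abs(v).max()))); v=(A.T@d/.04/n).round(2); c=9
    for _ in range(n): q=plan2.row(q,v,15); c=min(c,clr(q))
    p,A,_=fkj(q); print(n,v.tolist(),q.round(2),p.round(3),A[:,2].round(3),round(float(c),2))
E
python3 way.py '[[.30,-.24,.44],[0,-.27,.45],[-.31,-.05,.43]]'
```

```text
clock: 24.75
tool_pos: [0.6357, -0.0778, 0.3517]
eef_rot: [0.303, 0.925, 0.006, -0.23]
contact_force: [0.5, 0.7, -0.3]
opening: 0.004
[ 0.197  0.908 -0.291  0.815  0.065  1.878  0.907] 
 [[-0.71   0.563 -0.423]
 [ 0.558  0.816  0.151]
 [ 0.43  -0.129 -0.894]] [ 0.636 -0.078  0.352] 24.75
10 [0.47, -0.83, 0.1] [ 0.69  0.38 -0.29  1.61  0.13  1.63  1.3 ] [ 0.299 -0.238  0.439] [-0.423  0.151 -0.894] 0.29
8 [0.62, -0.61, 0.35] [ 1.13  0.08 -0.12  2.    0.3   1.45  1.86] [ 0.002 -0.269  0.45 ] [-0.423  0.151 -0.894] 0.18
10 [0.84, 0.01, 0.46] [ 1.44 -0.33  0.61  2.32  0.72  1.15  2.64] [-0.312 -0.051  0.429] [-0.423  0.151 -0.893] 0.13
```

```bash
python3 -m jog '[{"translation":[0.47,-0.83,0.1],"twist":0,"claw":0},{"translation":[0.47,-0.83,0.1],"twist":0,"claw":0},{"translation":[0.47,-0.83,0.1],"twist":0,"claw":0},{"translation":[0.47,-0.83,0.1],"twist":0,"claw":0},{"translation":[0.47,-0.83,0.1],"twist":0,"claw":0},{"translation":[0.47,-0.83,0.1],"twist":0,"claw":0},{"translation":[0.47,-0.83,0.1],"twist":0,"claw":0},{"translation":[0.47,-0.83,0.1],"twist":0,"claw":0},{"translation":[0.47,-0.83,0.1],"twist":0,"claw":0},{"translation":[0.47,-0.83,0.1],"twist":0,"claw":0},{"translation":[0.62,-0.61,0.35],"twist":0,"claw":0},{"translation":[0.62,-0.61,0.35],"twist":0,"claw":0},{"translation":[0.62,-0.61,0.35],"twist":0,"claw":0},{"translation":[0.62,-0.61,0.35],"twist":0,"claw":0},{"translation":[0.62,-0.61,0.35],"twist":0,"claw":0},{"translation":[0.62,-0.61,0.35],"twist":0,"claw":0},{"translation":[0.62,-0.61,0.35],"twist":0,"claw":0},{"translation":[0.62,-0.61,0.35],"twist":0,"claw":0}]' >/dev/null
python3 -m jog '[{"translation":[0.84,0.01,0.46],"twist":0,"claw":0},{"translation":[0.84,0.01,0.46],"twist":0,"claw":0},{"translation":[0.84,0.01,0.46],"twist":0,"claw":0},{"translation":[0.84,0.01,0.46],"twist":0,"claw":0},{"translation":[0.84,0.01,0.46],"twist":0,"claw":0},{"translation":[0.84,0.01,0.46],"twist":0,"claw":0},{"translation":[0.84,0.01,0.46],"twist":0,"claw":0},{"translation":[0.84,0.01,0.46],"twist":0,"claw":0},{"translation":[0.84,0.01,0.46],"twist":0,"claw":0},{"translation":[0.84,0.01,0.46],"twist":0,"claw":0}]' >/dev/null; python3 st.py
python3 - <<'E'
from p4 import *
from plant import r
q0=np.array(r.get_state()['q'])
for v in([.9,-.9,.1],[.9,-.7,.1],[.9,-1,.1],[.7,-.8,.3]):
    q=q0
    for k in range(10):
        q=plan2.row(q,v,15)
        if k in(5,7,9): p,A,_=fkj(q); print(v,k+1,p.round(2),A[:,2].round(3))
E
```

```text
[ 1.418 -0.345  0.631  2.322  0.732  1.163  2.635] 
 [[-0.708  0.568 -0.419]
 [ 0.562  0.813  0.152]
 [ 0.427 -0.128 -0.895]] [-0.314 -0.044  0.427] 27.08
[0.9, -0.9, 0.1] 6 [-0.52 -0.12  0.49] [-0.494  0.188 -0.849]
[0.9, -0.9, 0.1] 8 [-0.56 -0.13  0.52] [-0.556  0.189 -0.81 ]
[0.9, -0.9, 0.1] 10 [-0.59 -0.13  0.56] [-0.618  0.183 -0.765]
[0.9, -0.7, 0.1] 6 [-0.51 -0.09  0.48] [-0.495  0.2   -0.845]
[0.9, -0.7, 0.1] 8 [-0.55 -0.1   0.5 ] [-0.545  0.217 -0.81 ]
[0.9, -0.7, 0.1] 10 [-0.58 -0.1   0.54] [-0.601  0.219 -0.768]
[0.9, -1, 0.1] 6 [-0.52 -0.13  0.49] [-0.493  0.182 -0.851]
[0.9, -1, 0.1] 8 [-0.56 -0.14  0.53] [-0.559  0.175 -0.81 ]
[0.9, -1, 0.1] 10 [-0.59 -0.15  0.57] [-0.624  0.165 -0.764]
[0.7, -0.8, 0.3] 6 [-0.51 -0.1   0.44] [-0.472  0.167 -0.866]
[0.7, -0.8, 0.3] 8 [-0.54 -0.11  0.47] [-0.53   0.153 -0.834]
[0.7, -0.8, 0.3] 10 [-0.57 -0.12  0.5 ] [-0.585  0.141 -0.799]
```

```bash
python3 -m jog '[{"translation":[0.9,-0.9,0.1],"twist":0,"claw":0},{"translation":[0.9,-0.9,0.1],"twist":0,"claw":0},{"translation":[0.9,-0.9,0.1],"twist":0,"claw":0},{"translation":[0.9,-0.9,0.1],"twist":0,"claw":0},{"translation":[0.9,-0.9,0.1],"twist":0,"claw":0},{"translation":[0.9,-0.9,0.1],"twist":0,"claw":0},{"translation":[0.9,-0.9,0.1],"twist":0,"claw":0},{"translation":[0.9,-0.9,0.1],"twist":0,"claw":0},{"translation":[0.9,-0.9,0.1],"twist":0,"claw":0},{"translation":[0,0,0],"twist":0,"claw":0}]'; python3 st.py; python3 way.py '[[-.31,-.05,.45],[0,-.29,.45],[.30,-.28,.42],[.66,-.2,.30]]'; python3 way.py '[[-.02,-.35,.48],[.30,-.30,.42],[.66,-.2,.30]]'
```

```text
clock: 27.92
tool_pos: [-0.5384, -0.1387, 0.5063]
eef_rot: [0.346, 0.892, -0.012, -0.291]
contact_force: [0.2, -0.0, 0.1]
opening: 0.006
[ 0.526 -0.456  1.509  1.809  1.064  1.397  2.654] 
 [[-0.591  0.611 -0.527]
 [ 0.625  0.76   0.181]
 [ 0.51  -0.222 -0.831]] [-0.538 -0.139  0.506] 27.92
7 [-0.38, 0.78, -0.2] [ 1.19 -0.42  0.55  2.35  0.81  1.39  2.27] [-0.312 -0.05   0.45 ] [-0.526  0.181 -0.831] 0.16
10 [-0.84, 0.02, -0.52] [0.95 0.17 0.05 1.96 0.35 1.5  1.72] [ 0.001 -0.292  0.45 ] [-0.526  0.181 -0.831] 0.12
8 [-0.58, 0.62, -0.41] [ 0.59  0.5  -0.08  1.53  0.14  1.7   1.32] [ 0.301 -0.28   0.42 ] [-0.526  0.18  -0.831] 0.2
10 [-0.56, 0.77, -0.19] [ 0.23  1.13  0.1   0.49 -0.13  2.09  1.1 ] [ 0.651 -0.197  0.295] [-0.513  0.177 -0.84 ] 0.25
15 [-0.75, 0.27, -0.48] [0.37 0.34 1.07 1.82 0.23 1.42 2.22] [-0.021 -0.35   0.48 ] [-0.526  0.181 -0.831] 0.22
9 [-0.53, 0.69, -0.31] [ 0.09  0.67  0.94  1.51 -0.15  1.68  1.9 ] [ 0.302 -0.3    0.42 ] [-0.526  0.18  -0.831] 0.24
10 [-0.53, 0.8, -0.18] [ 0.17  1.13  0.47  0.56 -0.36  2.09  1.26] [ 0.634 -0.206  0.303] [-0.53   0.176 -0.83 ] 0.26
```

The lean is 33.8° towards azimuth 161° with 23 s left, which is enough for clearance. Returning to a stand-off over the green key.

```bash
python3 -m jog '[{"translation":[-0.38,0.78,-0.2],"twist":0,"claw":0},{"translation":[-0.38,0.78,-0.2],"twist":0,"claw":0},{"translation":[-0.38,0.78,-0.2],"twist":0,"claw":0},{"translation":[-0.38,0.78,-0.2],"twist":0,"claw":0},{"translation":[-0.38,0.78,-0.2],"twist":0,"claw":0},{"translation":[-0.38,0.78,-0.2],"twist":0,"claw":0},{"translation":[-0.38,0.78,-0.2],"twist":0,"claw":0},{"translation":[-0.84,0.02,-0.52],"twist":0,"claw":0},{"translation":[-0.84,0.02,-0.52],"twist":0,"claw":0},{"translation":[-0.84,0.02,-0.52],"twist":0,"claw":0},{"translation":[-0.84,0.02,-0.52],"twist":0,"claw":0},{"translation":[-0.84,0.02,-0.52],"twist":0,"claw":0},{"translation":[-0.84,0.02,-0.52],"twist":0,"claw":0},{"translation":[-0.84,0.02,-0.52],"twist":0,"claw":0},{"translation":[-0.84,0.02,-0.52],"twist":0,"claw":0},{"translation":[-0.84,0.02,-0.52],"twist":0,"claw":0},{"translation":[-0.84,0.02,-0.52],"twist":0,"claw":0}]' 
python3 -m jog '[{"translation":[-0.58,0.62,-0.41],"twist":0,"claw":0},{"translation":[-0.58,0.62,-0.41],"twist":0,"claw":0},{"translation":[-0.58,0.62,-0.41],"twist":0,"claw":0},{"translation":[-0.58,0.62,-0.41],"twist":0,"claw":0},{"translation":[-0.58,0.62,-0.41],"twist":0,"claw":0},{"translation":[-0.58,0.62,-0.41],"twist":0,"claw":0},{"translation":[-0.58,0.62,-0.41],"twist":0,"claw":0},{"translation":[-0.58,0.62,-0.41],"twist":0,"claw":0}]'; python3 way.py '[[.62,-.20,.23]]'
```

```text
clock: 29.33
tool_pos: [0.0014, -0.2894, 0.4483]
eef_rot: [0.347, 0.891, -0.008, -0.291]
contact_force: [0.7, 0.0, 0.2]
opening: 0.006
clock: 30.0
tool_pos: [0.3011, -0.2786, 0.4191]
eef_rot: [0.348, 0.891, -0.009, -0.292]
contact_force: [-0.1, -0.9, -0.2]
opening: 0.005
10 [-0.59, 0.74, 0.01] [ 0.3   1.1  -0.13  0.76  0.04  1.87  1.03] [ 0.621 -0.201  0.23 ] [-0.526  0.186 -0.83 ] 0.29
```

```bash
python3 -m jog '[{"translation":[-0.59,0.74,0.01],"twist":0,"claw":0},{"translation":[-0.59,0.74,0.01],"twist":0,"claw":0},{"translation":[-0.59,0.74,0.01],"twist":0,"claw":0},{"translation":[-0.59,0.74,0.01],"twist":0,"claw":0},{"translation":[-0.59,0.74,0.01],"twist":0,"claw":0},{"translation":[-0.59,0.74,0.01],"twist":0,"claw":0},{"translation":[-0.59,0.74,0.01],"twist":0,"claw":0},{"translation":[-0.59,0.74,0.01],"twist":0,"claw":0},{"translation":[-0.59,0.74,0.01],"twist":0,"claw":0},{"translation":[-0.59,0.74,0.01],"twist":0,"claw":0},{"translation":[0,0,0],"twist":0,"claw":0}]'
python3 - <<'E'
from nut import *
s=r.get_state(); d=cam("wrist"); x=np.load("con.npy"); L,Rz=pts(x); A=R.from_quat(s["eef_rot"]).as_matrix(); print(A)
obs=[]
for l in ["nut_wings","guard_edge","key_green_top","key_orange_top","key_white_top","key_blue_top"]:
    a=r.spot_point(l,"wrist"); print(l,"model",proj(d,L[l]).round(1),[(np.round(v["location"],1).tolist(),round(v["confidence"],2)) for v in a[:2]])
yc=Rz.apply([0,1,0]); v=A.T@yc; print("yc in tool",v,"twist deg for y=-yc:",np.degrees(np.arctan2(v[0],-v[1])))
save(dict(img=cv2.resize(d["img"],(768,576),interpolation=cv2.INTER_CUBIC)),"w9.png"); print(s["clock"])
E
date
```

```text
clock: 30.92
tool_pos: [0.6205, -0.1971, 0.221]
eef_rot: [0.344, 0.891, -0.009, -0.296]
contact_force: [-0.8, 0.1, -2.5]
opening: 0.005
[[-0.5876  0.6083 -0.5336]
 [ 0.6187  0.7627  0.1882]
 [ 0.5215 -0.2195 -0.8245]]
nut_wings model [ 72.5 463.4] [([72.8, 465.4], 0.81), ([136.3, 338.9], 0.41)]
guard_edge model [138.2 318.4] [([136.5, 320.7], 0.68)]
key_green_top model [183.  262.4] [([182.4, 261.5], 0.62)]
key_orange_top model [150.5 334.3] [([146.7, 334.3], 0.81), ([72.4, 463.6], 0.65)]
key_white_top model [167.1 298.6] [([165.6, 302.0], 0.67), ([137.1, 320.6], 0.36)]
key_blue_top model [134.1 374. ] [([130.2, 376.3], 0.96)]
yc in tool [-0.4092 -0.9123 -0.0159] twist deg for y=-yc: -24.1594953186707
30.9167
Fri Dec  4 21:29:08 UTC 2026
```

View pics/w9.png

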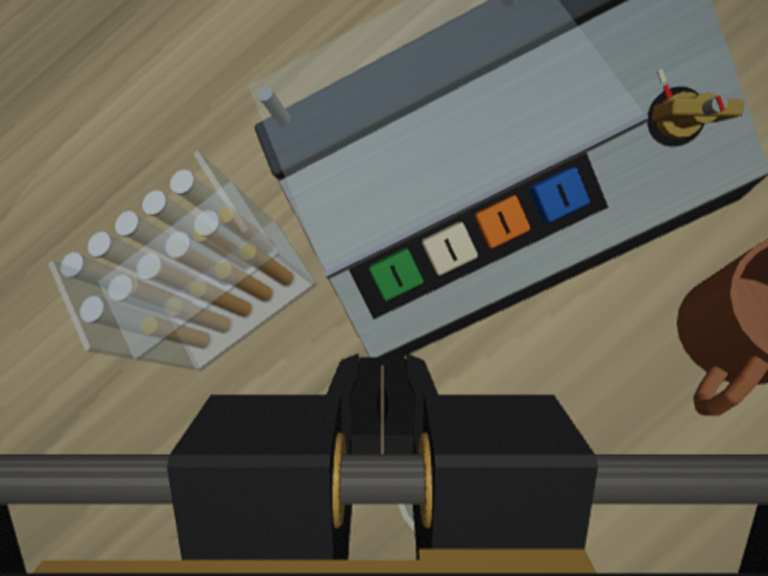

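The wrist view shows green at (397,276), white (450,249), orange (502,221) and blue (561,193). All of green is visible in front of the guard, and the model agrees within 2 px. Aligning the tool with the key row, then approaching square on.

```bash
python3 -m jog '[{"translation":[0,0,0],"twist":-1,"claw":0},{"translation":[0,0,0],"twist":-1,"claw":0},{"translation":[0,0,0],"twist":-1,"claw":0},{"translation":[0,0,0],"twist":-1,"claw":0},{"translation":[0,0,0],"twist":0,"claw":0}]'
cat > g.py <<'E'
from nut import *
s=r.get_state(); x=np.load("con.npy"); L,Rz=pts(x); A=R.from_quat(s["eef_rot"]).as_matrix(); U_=Rz.apply(U);n=Rz.apply(N);yc=Rz.apply([0,1,0]); g=L["key_green_top"]
e=s["tool_pos"]-g; print("rel green mm s,y,n",1e3*np.array([e@U_,e@yc,e@n]))
for off,h in((-.0125,.015),(-.010,-.009)): print(h,"units",tomove(g+U_*off+yc*.002+n*h,s))
print("F",s["contact_force"],"Fn",s["contact_force"]@n,"yc tool",A.T@yc,"lean",np.degrees(np.arccos(-A[2,2])),s["clock"])
E
python3 g.py
```

```text
clock: 31.68
tool_pos: [0.6192, -0.2025, 0.2333]
eef_rot: [0.154, 0.945, 0.051, -0.285]
contact_force: [-0.2, 0.3, -0.5]
opening: 0.002
rel green mm s,y,n [ -4.8447  12.9692 179.072 ]
0.015 units [-0.5901  0.2173  4.0671]
-0.009 units [-0.5866  0.2083  4.6702]
F [-0.1516  0.3411 -0.5197] Fn -0.5755944447974422 yc tool [-0.0067 -0.9999 -0.015 ] lean 33.620965452997886 31.6833
```

```bash
python3 -m jog '[{"translation":[-0.12,0.04,0.8],"twist":0,"claw":0},{"translation":[-0.12,0.04,0.9],"twist":0,"claw":0},{"translation":[-0.12,0.05,0.9],"twist":0,"claw":0},{"translation":[-0.12,0.05,0.8],"twist":0,"claw":0},{"translation":[-0.12,0.04,0.5],"twist":0,"claw":0},{"translation":[0,0,0.1],"twist":0,"claw":0},{"translation":[0,0,0],"twist":0,"claw":0}]'
python3 g.py
python3 -m jog '[{"translation":[0,0,0.15],"twist":0,"claw":0},{"translation":[0,0,0.15],"twist":0,"claw":0},{"translation":[0,0,0.1],"twist":0,"claw":0},{"translation":[0,0,0],"twist":0,"claw":0}]'
python3 g.py
```

```text
clock: 32.27
tool_pos: [0.5565, -0.1705, 0.0853]
eef_rot: [0.155, 0.944, 0.05, -0.287]
contact_force: [-0.9, 0.1, 0.3]
opening: 0.007
rel green mm s,y,n [-12.9191   1.7451  15.8531]
0.015 units [ 0.0082 -0.0068  0.0222]
-0.009 units [ 0.0093 -0.0152  0.6254]
F [-0.9452  0.0865  0.2814] Fn -0.18644568968656133 yc tool [-0.0108 -0.9998 -0.0139] lean 33.83761817066214 32.2667
clock: 32.6
tool_pos: [0.55, -0.1678, 0.0721]
eef_rot: [0.155, 0.945, 0.05, -0.284]
contact_force: [1.4, -1.0, 1.5]
opening: 0.004
rel green mm s,y,n [-12.9072   1.195    0.8158]
0.015 units [ 0.0444 -0.0155 -0.3522]
-0.009 units [ 0.0483 -0.0242  0.251 ]
F [ 1.4434 -1.0124  1.4683] Fn 2.0870430709377064 yc tool [-0.0093 -0.9999 -0.0143] lean 33.57491853234715 32.6
```

First contact shows 2 N at the expected height. Pressing on in small steps with force checks.

```bash
python3 -m jog '[{"translation":[0.02,0,0.06],"twist":0,"claw":0},{"translation":[0.02,0,0.06],"twist":0,"claw":0},{"translation":[0,0,0],"twist":0,"claw":0}]'; python3 g.py
python3 -m jog '[{"translation":[0,0,0.06],"twist":0,"claw":0},{"translation":[0,0,0.04],"twist":0,"claw":0},{"translation":[0,0,0],"twist":0,"claw":0}]'; python3 g.py
```

```text
clock: 32.85
tool_pos: [0.5468, -0.1665, 0.0691]
eef_rot: [0.155, 0.945, 0.05, -0.284]
contact_force: [4.4, -2.5, 1.5]
opening: 0.009
rel green mm s,y,n [-11.2498   0.9184  -3.402 ]
0.015 units [ 0.0128 -0.0204 -0.4613]
-0.009 units [ 0.0174 -0.0293  0.1419]
F [ 4.3947 -2.4921  1.5281] Fn 3.6715280052641064 yc tool [-0.0089 -0.9999 -0.0145] lean 33.506189898985404 32.85
clock: 33.1
tool_pos: [0.5467, -0.1665, 0.0686]
eef_rot: [0.155, 0.946, 0.05, -0.282]
contact_force: [8.0, -4.4, 15.5]
opening: 0.007
rel green mm s,y,n [-11.4342   0.9604  -3.9169]
0.015 units [ 0.0167 -0.0191 -0.4737]
-0.009 units [ 0.0238 -0.0281  0.1294]
F [ 8.0427 -4.3509 15.4998] Fn 17.90528168962522 yc tool [-0.0094 -0.9998 -0.0148] lean 33.27166176238318 33.1
```

The force jumped to 18 N, directed along the panel normal, while the spring gives at most about 6 N. That points to the key's own stop, since the guard would push straight up or forward. I'll retreat and check numerically, comparing the side camera before and after.

```bash
python3 -m jog '[{"translation":[0,0,-0.2],"twist":0,"claw":0},{"translation":[0,0,-0.6],"twist":0,"claw":0},{"translation":[0,0,-0.9],"twist":0,"claw":0},{"translation":[0,0,-0.9],"twist":0,"claw":0},{"translation":[0,0,-0.9],"twist":0,"claw":0},{"translation":[0,0,-0.6],"twist":0,"claw":0},{"translation":[0,0,0],"twist":0,"claw":0}]' | head -3
cat > chk.py <<'E'
from h import *
x=np.load("con.npy"); from fit import pts
L,Rz=pts(x)
def masks(im):
    h=cv2.cvtColor(im,cv2.COLOR_RGB2HSV); return dict(green=cv2.inRange(h,(45,110,40),(80,255,255)),orange=cv2.inRange(h,(5,150,120),(16,255,255)),blue=cv2.inRange(h,(100,130,50),(125,255,255)))
def cen(im,d,c):
    p=proj(d,L[f"key_{c}_top"]); m=masks(im)[c].astype(float); Y,X=np.mgrid[:m.shape[0],:m.shape[1]]; m[(abs(Y-p[0])>14)|(abs(X-p[1])>14)]=0
    return np.array([(m*Y).sum(),(m*X).sum()])/max(m.sum(),1),int((m>0).sum())
for n in("side","top"):
    d=cam(n); b=cv2.cvtColor(cv2.imread(f"pics/{n}0.png"),cv2.COLOR_BGR2RGB); save(d,n+"9.png")
    for c in("green","orange","blue"): 
        (a,na),(e,ne)=cen(b,d,c),cen(d["img"],d,c); print(n,c,a.round(1),na,"->",e.round(1),ne)
    nn=Rz.apply([-.469,0,.883]); print(" 7mm out =",(proj(d,L["key_green_top"]+.007*nn)-proj(d,L["key_green_top"])).round(1))
print(r.get_state()["clock"])
E
python3 chk.py; date
```

```text
clock: 33.68
tool_pos: [0.6321, -0.1957, 0.2052]
eef_rot: [0.155, 0.945, 0.051, -0.282]
side green [246.2 236.2] 157 -> [246.7 235.5] 137
side orange [224.6 244.5] 91 -> [223.9 245.2] 110
side blue [215.4 248.8] 113 -> [214.5 249.1] 93
 7mm out = [-1.9  1.3]
top green [217.2 318.8] 77 -> [217.7 318.6] 65
top orange [209.1 292.4] 67 -> [208.5 292.7] 76
top blue [204.3 279.6] 85 -> [204.4 279.5] 83
 7mm out = [-1.4  0.7]
33.7833
Fri Dec  4 21:30:44 UTC 2026
```

Green's area and centroid dropped and orange's rose by the same amount in both cameras, with blue unchanged from above. One more check of the bystanders, the pointer and the key shift before handing in.

```bash
python3 - <<'E'
from h import *
from fit import pts
L,_=pts(np.load("con.npy"))
obj={"bottle":(.602,.203,.1),"rack":(.43,-.28,.07),"mug":(.71,.005,.05),"glass":(.661,-.2255,.04),"nut":L["nut_wings"]}
for k in("green","orange","white","blue"): obj[k]=L[f"key_{k}_top"]
for n in("side","top"):
    d=cam(n); a=cv2.imread(f"pics/{n}0.png",0).astype(np.float32); b=cv2.cvtColor(d["img"],cv2.COLOR_RGB2GRAY).astype(np.float32)
    for k,p in obj.items():
        c=proj(d,p).astype(int); h=9 if k in("green","orange","white","blue","nut") else 24; w=np.s_[max(c[0]-h,0):c[0]+h,max(c[1]-h,0):c[1]+h]
        (dx,dy),rs=cv2.phaseCorrelate(a[w],b[w],cv2.createHanningWindow(a[w].shape[::-1],cv2.CV_32F)); print(n,k,"drow %.2f dcol %.2f resp %.2f meanabs %.1f"%(dy,dx,rs,np.abs(a[w]-b[w]).mean()))
s=r.get_state(); print(s["contact_force"],s["clock"])
E
```

```text
side bottle drow -0.02 dcol 0.02 resp 0.98 meanabs 3.7
side rack drow -0.04 dcol -0.04 resp 0.99 meanabs 4.4
side mug drow -0.66 dcol -0.50 resp 0.26 meanabs 15.5
side glass drow 0.08 dcol 0.03 resp 0.98 meanabs 4.3
side nut drow -0.07 dcol 0.27 resp 0.97 meanabs 6.3
side green drow 1.17 dcol -0.77 resp 1.17 meanabs 6.6
side orange drow -0.51 dcol 0.39 resp 1.10 meanabs 8.1
side white drow 0.09 dcol 0.01 resp 1.00 meanabs 1.9
side blue drow -0.04 dcol -0.03 resp 1.03 meanabs 3.0
top bottle drow -0.05 dcol 0.05 resp 0.94 meanabs 4.6
top rack drow -4.65 dcol -2.96 resp 0.36 meanabs 26.0
top mug drow -0.01 dcol -0.06 resp 0.96 meanabs 5.1
top glass drow -0.30 dcol -1.80 resp 0.06 meanabs 16.1
top nut drow -0.19 dcol 0.11 resp 0.99 meanabs 7.1
top green drow -0.19 dcol -0.04 resp 0.97 meanabs 4.5
top orange drow 0.24 dcol 0.29 resp 1.00 meanabs 5.9
top white drow 0.02 dcol -0.02 resp 0.98 meanabs 5.4
top blue drow -0.01 dcol 0.00 resp 1.00 meanabs 4.1
[-0.4929  0.099  -0.5939] 33.8833
```

Green moved in and orange moved out, while white and blue did not move. Each bystander is unmoved in the camera that sees it unobstructed. Handing in.

```bash
python3 -c "
from plant import r
print(r.finish_job())"
```

```text
the job is handed in; nothing more can be done
None
```

I tightened the lock nut first, then pressed the green key, and handed the job in at about 34 s with the arm clear of everything. My checks say both parts worked, but I had no direct reading of the nut's angle or of the keys' travel.

**Lean:** the moves cannot tilt the wrist directly. I built the lean by driving the arm against its joint limits in free space, then carried it to the console (26° for the nut, 34° for the key). An early attempt pressed on something close to the base with about 34 N, probably the arm's own structure, and I backed off at once.

**Nut:**
- The fingers could not close on the 10 mm bar because a boss about 17 mm wide stopped them. I gripped that boss at 25 N instead.
- The nut turned clockwise about 52°. The torque then rose from about 0.08 to about 0.25 N m and the fingers slipped, so it was at its stop and well below 0.6 N m.
- The screw's red slot and the pointer did not turn in the wrist pictures.

**Key:**
- I pressed green until the force jumped to 18 N along the panel normal, which I took as its stop.
- The hard stop came about 4 mm below where I had placed the key's top, rather than the expected 9 mm. I put that down to height error in my fit.

**Last check (side camera, start against end):**

| Part | Result |
|---|---|
| Green key | moved in |
| Orange key | moved out |
| White and blue keys | no shift (0.1 px or less) |
| Bottle, rack, mug, glass | no shift in the camera with a clear view |

- **Disagreement on the keys:** the measured key shifts were about a quarter to 60% of what 7 mm should give, in the right directions. The top camera's patch check did not confirm them, though the colour areas in both cameras did.
- **Poor matches:** the mug from the side, and the rack and glass from the top, matched poorly, which I put down to the arm standing in the view.

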